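# Clear the rinsing station: hang the baskets, nest the cups

## Robot

A 7-joint arm with a two-finger parallel gripper is mounted at the origin on a cart in front of the work surface, level with it; the furniture and walls round the work are solid. World frame = base frame: x ahead of the robot, y to its left, z up, the work surface at z = 0. Lengths are in m, angles in degrees, forces in N, time in s.
With the tool pointing down it reaches from about 0.35 to 0.9 m from the base axis. Payload 8.1 kg.
Tool frame: the origin (TCP) lies between the finger pads; the fingertips stand 11 mm ahead of it and the grasp point (between the pads) lies 8 mm behind it; z points along the fingers, y is the line along which they close (so a half turn about z gives the same grasp; the last joint's range is limited). The gripper opens to 85 mm and grips with 20 to 120 N. Pads are 22 mm wide; open, the fingers measure 114 mm over their backs; the gripper's body (76 mm by 85 mm) begins 54 mm behind the grasp point. The pads swing forward as they close: fully open they stand 13 mm farther back than shut.
Start: joints at [66.2, 24.895, 1.432, 90.138, -0.665, 64.973, -4.303], TCP at [0.192, -0.595, 0.242] pointing down, gripper open.
Joint ranges: [-149.89, 149.89], [-25.12, 119.58], [-72.63, 75.52], [4.76, 147.25], [-75.54, 255.54], [6.69, 114.76], [-157.13, 157.13]. Speed limits (degrees/s): [127.2, 127.2, 172.46, 172.46, 180, 180, 180].

## Interface

Orientations are given as a 3x3 rotation matrix whose columns are the frame's x, y, z axes.
In Python, from rig import observe, grab_frame, hand_in, boxes_of, tip_of gives the robot as it stands.
- The arm moves only by the shell command python3 -m crank 'ROWS' [OPENING]. ROWS is JSON, a list of rows, each a list of 6 numbers: the shift along the world's x, y, z in cm, then the turn, a rotation vector about the world's x, y, z in rad. A call has 1 to 10 rows; each row shifts and turns the commanded pose from where the row before left it; what a row does not reach is not made up. A row lasts 1/8 s, in which the tool goes at most 62.5 mm and 10.7 degrees, less where a joint would pass 70% of its speed; a pose out of reach is approached as far as the arm can. A call with a gripper value outside its range is refused whole. OPENING is the finger opening in cm, from 0 to 8.54, set as the call begins (- or left out, the last holds). The fingers move at their own pace and stop on an object; the grip force is fixed at half the most. Time passes only in rows, so rows that do not move let the fingers close. It gives the time, the measured TCP pose, the force, the opening and the grip force at its end, in the units of the state.
- observe(): the state, without advancing time (a new reading comes with each control period).
- grab_frame(name): name is "scene" or "side" or "wrist"; returns a dict with "image" (420x560x3 uint8, red, green, blue), "K" (3x3 intrinsics, pixels), "extrinsics" (4x4, takes a point from world to camera coordinates). Camera axes: x right, y up, looking along -z (the intrinsics and any distortion apply to the point x, -y, -z); pixel columns grow to the right and rows downward; lengths in m; the calibration is good to about 2 mm. A picture is of the moment at which its call begins. There is no depth.
- hand_in(): hands the job in; it is judged then, once.
Trained networks look in a picture, given as the dict that the camera call returned (one of the last four; its "shot" number tells which), for a name from the list of things; names that differ only in an ending like _2 or _b are one class to them, and where a whole thing is asked for, a point or a joint stands for the part that bears it (a point fixed in the world has none). Each returns a list of dicts, best first, with "p" (0 to 1); they miss things now and then, are a little off and sometimes report something else, mostly with a low value. They report only what shows in the picture. A call takes as long as a camera call.
- boxes_of(picture, target): "at" ([column, row] in pixels, amid what is visible of it).
- tip_of(picture, target): "at" ([column, row] in pixels: a listed point, or the origin of a listed thing).
The state is a dict: "t": time; "qpos": joint angles; "joint_velocities": joint speeds; "joint_efforts": joint torques, N m; "eef_pos": TCP position; "tcp_rot": TCP orientation; "force": force on the tool from outside, world axes, zero at the start; "ft_torque": the same for the moment, N m; "grip_width": opening from 0.0 (shut) to 1.0 (fully open); "finger_force": force on a finger pad.
Only numpy, scipy, OpenCV 4.12 (cv2) and the standard library are available. Lean on these libraries where they do the work, as an engineer would, in place of code of your own. Each camera call takes 0.05 s, during which the arm holds its last target. There are 200 camera calls.

## Task

Clear up the rinsing station: hang both wire baskets by their wire loops on the stand, one on each hook, so that they hang free. Then nest all the steel cups upright, each fully home inside the one below, in one straight stack standing in the middle of the long tray that the baskets were on. Leave the mug and the paste jar alone.

Things in the scene. Friction and masses are not known exactly. Their poses are not given: they have to be found in the camera images.
- tray: fixed dark steel tray, 100 x 230 mm (x, y), a flat slab 6 mm thick with small flat ribs along its edges; origin at the centre of its underside, z up
- basket_0: square wire basket 80 x 80 x 52 mm, 0.15 kg; origin at the centre of its underside, z up. Two 6 mm wire uprights rise from its +y and -y sides and slope in above z = 105 mm to a blunt peak: one loop in its y-z plane, 70 mm wide inside, so a hook passes through along local x. Peak's underside z = 128 mm; over it a square black grip 16 x 16 mm, z = 140 to 180 mm. Starts on the tray
- basket_1: wire basket like basket_0, on the other half of the tray
- eye_0 (a point): underside of the peak of basket_0's wire loop, 128 mm above its underside on its axis: the place that lies on the hook
- eye_1 (a point): the same of basket_1
- stand: fixed stand: round foot 110 mm across, post 14 mm thick to z = 239 mm at the origin (centre of the underside), a crossbar at z = 232 mm along local y from -75 to +75 mm, and at each end a hook: an 8 mm round arm along local -x, level for 48 mm, then a V-shaped dip 42 mm deep with its lowest place (the seat) 70 mm out, then up to a tip 92 mm out, 236 mm high
- seat_0 (a point): top of the arm at the lowest place of the dip of the stand's -y hook, 194 mm above the bench: a loop's peak shall lie here. Either basket may go on either hook. Fingers that hold the grip across the loop's plane come close to the arm near the dip; along it (local y) they stay clear
- seat_1 (a point): the same of the stand's +y hook
- cup_0: steel cup, 90 mm tall, 0.12 kg; origin at the centre of its underside, z up to the mouth. Narrow body (40 mm across below, 48 above) to z = 50 mm, then a step to a straight collar, 62 mm outside, 57 inside, up to the rim at z = 90 mm: grip the collar. A cup set inside another rests with its step on the lower rim, 40 mm higher, 3 mm play. 3 to 5 of the 5 like cups are present
- cup_1: steel cup like cup_0; may be absent
- cup_2: steel cup like cup_0; may be absent
- cup_3: steel cup like cup_0; may be absent
- cup_4: steel cup like cup_0; may be absent
- mug: white coffee mug with handle, about 90 mm wide, 99 mm tall, a bystander; origin at its underside
- paste_jar: small white jar with screw lid, 48 mm across, 50 mm tall, a bystander; origin at the centre of its underside
- board_pile: fixed pile of green circuit boards, about 230 x 140 mm (x, y) and up to 170 mm tall, standing between the cups and the tray: carry things over it; origin at the centre of its underside

How it is judged (in metres and radians):
On the way, in this order (a step that is already met when the one before it is completed fails the run):
1. both baskets hang by their loops on the hooks, let go ((distance between eye_0 and seat_0 below 0.02 m or distance between eye_0 and seat_1 below 0.02 m) and angle between each of basket_0, basket_1's own z axis and vertical below 0.3 rad and contact force between each of basket_0, basket_1 and stand above 0.4 N and contact force between each of basket_0, basket_1 and the fingers below 0.05 N and (distance between eye_1 and seat_0 below 0.02 m or distance between eye_1 and seat_1 below 0.02 m)), for 0.3 s.
2. after that, all the cups stand nested in one stack on the tray (angle between each of cup_0, cup_1, cup_2, cup_3, cup_4's own z axis and vertical below 0.08 rad and horizontal distance between each of cup_0, cup_1, cup_2, cup_3, cup_4 and tray below 0.03 m and linear speed of each of cup_0, cup_1, cup_2, cup_3, cup_4 below 0.03 m/s and (z of cup_0 in the frame of tray between 0.002 and 0.01 m or z of cup_0 in the frame of tray between 0.042 and 0.05 m or z of cup_0 in the frame of tray between 0.082 and 0.09 m or z of cup_0 in the frame of tray between 0.122 and 0.13 m or z of cup_0 in the frame of tray between 0.162 and 0.17 m) and horizontal distance between cup_0 and cup_1 below 0.012 m and horizontal distance between each of cup_0, cup_1 and cup_2 below 0.012 m and horizontal distance between each of cup_0, cup_1, cup_2 and cup_3 below 0.012 m and horizontal distance between each of cup_0, cup_1, cup_2, cup_3 and cup_4 below 0.012 m and (z of cup_1 in the frame of tray between 0.002 and 0.01 m or z of cup_1 in the frame of tray between 0.042 and 0.05 m or z of cup_1 in the frame of tray between 0.082 and 0.09 m or z of cup_1 in the frame of tray between 0.122 and 0.13 m or z of cup_1 in the frame of tray between 0.162 and 0.17 m) and (z of cup_2 in the frame of tray between 0.002 and 0.01 m or z of cup_2 in the frame of tray between 0.042 and 0.05 m or z of cup_2 in the frame of tray between 0.082 and 0.09 m or z of cup_2 in the frame of tray between 0.122 and 0.13 m or z of cup_2 in the frame of tray between 0.162 and 0.17 m) and (z of cup_3 in the frame of tray between 0.002 and 0.01 m or z of cup_3 in the frame of tray between 0.042 and 0.05 m or z of cup_3 in the frame of tray between 0.082 and 0.09 m or z of cup_3 in the frame of tray between 0.122 and 0.13 m or z of cup_3 in the frame of tray between 0.162 and 0.17 m) and (z of cup_4 in the frame of tray between 0.002 and 0.01 m or z of cup_4 in the frame of tray between 0.042 and 0.05 m or z of cup_4 in the frame of tray between 0.082 and 0.09 m or z of cup_4 in the frame of tray between 0.122 and 0.13 m or z of cup_4 in the frame of tray between 0.162 and 0.17 m)), for 0.3 s.
At the end, for the whole second after the job is handed in: Baskets hang on the hooks, at most swaying a little, peaks within 20 mm of a seat, tilt under 0.3 rad. All cups upright (0.08 rad) and at rest in one stack within 30 mm of the tray's centre and 12 mm of one another sideways, each fully home (40 mm steps above the tray, within 4 mm) (all of step 1 and all of step 2 and linear speed of each of basket_0, basket_1 below 0.15 m/s); the robot touches nothing.
It fails at once if the mug is moved more than 30 mm or tipped (distance of mug from where it was at the start of the episode above 0.03 m or angle between mug's own z axis and vertical above 0.5 rad).
It fails at once if the paste jar is moved more than 30 mm or tipped (distance of paste_jar from where it was at the start of the episode above 0.03 m or angle between paste_jar's own z axis and vertical above 0.5 rad).
Of cup_0, cup_1, cup_2, cup_3, cup_4 only 3 to 5 are there at a start; the rules pass over those that are not, and their reading is None.
At some moment in a run one of basket_0, basket_1 may be knocked a few centimetres aside while the robot is not near it.
Once in a run the grip may slacken for a moment while it holds something.
It also fails if it takes over 210 s, if anything falls off the work surface, if the arm or the gripper's body presses on something with over 40 N, if the wrist force passes 120 N, or if a joint passes its speed limit or range.

## Working session

There is one attempt and no reset: what is moved stays moved. The work goes in short steps, Python scripts to look and compute and a shell command to move; the robot and the scene stay as the last step left them, time stands still between calls to the robot, and variables do not carry over. Pictures are saved under pics/ and viewed, at most 14 in all, crops included, and the job is handed in when it is done.

```bash
ls; mkdir -p pics
cat > h.py <<'E'
import numpy as np, cv2, sys
from rig import *
def save(f,n): cv2.imwrite('pics/'+n, f['image'][:,:,::-1])
def cam(f):
    E=np.array(f['extrinsics']);K=np.array(f['K']);return K,E
def ray(f,px):
    K,E=cam(f);d=np.linalg.inv(K)@[px[0],px[1],1];d=np.array([d[0],-d[1],-d[2]])
    R=E[:3,:3];return -R.T@E[:3,3], R.T@d
def onz(f,px,z):
    o,d=ray(f,px);return o+d*(z-o[2])/d[2]
def proj(f,p):
    K,E=cam(f);c=E[:3,:3]@p+E[:3,3];q=K@[c[0],-c[1],-c[2]];return q[:2]/q[2]
def tri(l):
    A=np.zeros((3,3));b=np.zeros(3)
    for f,px in l:
        o,d=ray(f,px);d/=np.linalg.norm(d);P=np.eye(3)-np.outer(d,d);A+=P;b+=P@o
    x=np.linalg.solve(A,b)
    return x,[np.round(proj(f,x)-px,1) for f,px in l]
E
cat > a.py <<'E'
from h import *
np.set_printoptions(precision=3,suppress=True)
s=observe();print(s['t'],s['eef_pos'],s['tcp_rot'],s['grip_width'])
F={n:grab_frame(n) for n in('scene','side','wrist')}
for n,f in F.items():
    save(f,n+'0.png');o,_=ray(f,[280,210]);print(n,o,ray(f,[280,210])[1], {k:(v if k!='image' else 0) for k,v in f.items() if k not in('extrinsics',)})
for n in('scene','side'):
    f=F[n]
    for t in('tray','basket_0','eye_0','stand','seat_0','seat_1','cup_0','mug','paste_jar','board_pile'):
        print(n,t,[(np.round(d['at'],1).tolist(),round(d['p'],2)) for d in tip_of(f,t)])
E
python3 a.py
```

```text
pics
0.0 [ 0.192 -0.594  0.242] [[ 0.951  0.308 -0.001]
 [ 0.308 -0.951  0.001]
 [-0.    -0.002 -1.   ]] 1.0046743213082314
scene [-0.417  0.797  0.906] [ 0.628 -0.565 -0.535] {'image': 0, 'K': array([[500.926,   0.   , 275.526],
       [  0.   , 500.926, 202.844],
       [  0.   ,   0.   ,   1.   ]]), 'shot': 1}
side [-0.177  0.253  1.018] [ 0.608 -0.231 -0.76 ] {'image': 0, 'K': array([[398.303,   0.   , 283.585],
       [  0.   , 398.303, 204.567],
       [  0.   ,   0.   ,   1.   ]]), 'shot': 2}
wrist [ 0.267 -0.57   0.373] [-0.293 -0.083 -0.953] {'image': 0, 'K': array([[300.98 ,   0.   , 283.399],
       [  0.   , 300.98 , 210.777],
       [  0.   ,   0.   ,   1.   ]]), 'shot': 3}
scene tray [([253.7, 280.1], 0.97)]
scene basket_0 [([233.2, 287.3], 0.95), ([270.3, 270.4], 0.93)]
scene eye_0 [([233.5, 250.4], 0.87), ([268.9, 229.2], 0.83), ([235.1, 288.6], 0.37)]
scene stand [([156.5, 271.5], 0.78)]
scene seat_0 [([185.5, 204.6], 0.96), ([158.6, 229.6], 0.66)]
scene seat_1 [([185.5, 204.6], 0.96), ([158.6, 229.6], 0.66)]
scene cup_0 [([361.4, 217.4], 0.7), ([334.7, 236.4], 0.65), ([307.7, 196.9], 0.56)]
scene mug [([331.3, 179.4], 0.57)]
scene paste_jar [([173.8, 336.9], 0.93)]
scene board_pile []
side tray [([240.7, 277.0], 0.64)]
side basket_0 [([219.6, 282.1], 0.86), ([240.4, 275.1], 0.71)]
side eye_0 [([264.1, 240.1], 0.6), ([212.7, 259.9], 0.58)]
side stand [([192.5, 194.3], 0.68), ([170.6, 241.4], 0.57)]
side seat_0 [([192.9, 197.4], 0.65), ([149.7, 229.1], 0.65)]
side seat_1 [([192.9, 197.4], 0.65), ([149.7, 229.1], 0.65)]
side cup_0 [([380.9, 241.3], 0.95), ([341.4, 246.4], 0.93), ([376.9, 211.6], 0.85), ([342.8, 190.4], 0.66), ([341.9, 217.3], 0.6)]
side mug [([373.7, 178.8], 0.58)]
side paste_jar [([151.4, 317.1], 0.68), ([383.2, 235.1], 0.58), ([344.1, 219.1], 0.28)]
side board_pile [([242.7, 273.9], 0.71)]
```

View pics/scene0.png

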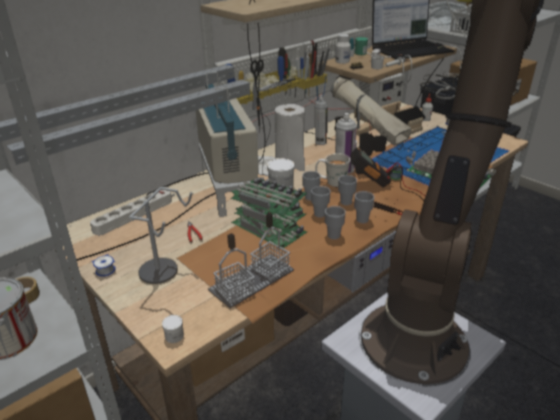

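View pics/side0.png

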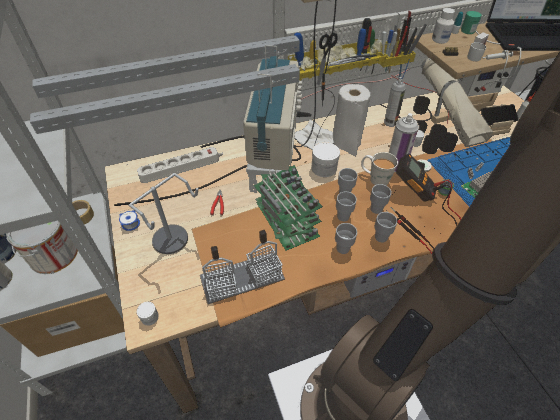

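```bash
cat > b.py <<'E'
from h import *
np.set_printoptions(precision=3,suppress=True)
A=grab_frame('scene');B=grab_frame('side')
print('tray A',onz(A,[253.7,280.1],0),'B',onz(B,[240.7,277],0))
print('b',[onz(A,p,.006) for p in([233.2,287.3],[270.3,270.4])],[onz(B,p,.006) for p in([219.6,282.1],[240.4,275.1])])
print('eyes',[onz(A,p,.134) for p in([233.5,250.4],[268.9,229.2])],[onz(B,p,.134) for p in([264.1,240.1],[212.7,259.9])])
print('stand',onz(A,[156.5,271.5],0),onz(B,[170.6,241.4],0))
print('seats',[onz(A,p,.194) for p in([185.5,204.6],[158.6,229.6])],[onz(B,p,.194) for p in([192.9,197.4],[149.7,229.1])])
print('cups',[onz(A,p,0) for p in([361.4,217.4],[334.7,236.4],[307.7,196.9])],[onz(B,p,0) for p in([380.9,241.3],[341.4,246.4],[376.9,211.6],[342.8,190.4],[341.9,217.3])])
print('mug',onz(A,[331.3,179.4],0),onz(B,[373.7,178.8],0),'jar',onz(A,[173.8,336.9],0),onz(B,[151.4,317.1],0))
E
python3 b.py
```

```text
tray A [0.428 0.137 0.   ] B [0.435 0.143 0.   ]
b [array([0.437, 0.201, 0.006]), array([0.423, 0.081, 0.006])] [array([0.437, 0.205, 0.006]), array([0.438, 0.142, 0.006])]
eyes [array([0.428, 0.198, 0.134]), array([0.437, 0.069, 0.134])] [array([0.444, 0.064, 0.134]), array([0.43 , 0.211, 0.134])]
stand [0.645 0.316 0.   ] [0.635 0.311 0.   ]
seats [array([0.615, 0.214, 0.194]), array([0.56 , 0.33 , 0.194])] [array([0.61 , 0.215, 0.194]), array([0.539, 0.344, 0.194])]
cups [array([ 0.429, -0.324,  0.   ]), array([ 0.416, -0.18 ,  0.   ]), array([ 0.643, -0.289,  0.   ])] [array([ 0.405, -0.309,  0.   ]), array([ 0.431, -0.183,  0.   ]), array([ 0.518, -0.359,  0.   ]), array([ 0.646, -0.295,  0.   ]), array([ 0.537, -0.238,  0.   ])]
mug [ 0.672 -0.443  0.   ] [ 0.659 -0.427  0.   ] jar [0.398 0.413 0.   ] [0.4   0.406 0.   ]
```

```bash
python3 -m crank '[[3.2,3.7,2],[3.2,3.7,2],[3.2,3.7,2],[3.2,3.7,2],[3.2,3.7,2],[3.2,3.7,2],[3.2,3.7,2],[3.2,3.7,2]]' 5 && python3 -m crank '[[0,4.9,0],[0,4.9,0],[0,4.9,0],[0,4.9,0],[-0.5,4.9,0],[-0.5,4.9,0],[-0.5,4.9,0],[-0.5,4.9,0],[0,4,0],[0,0,0]]'
cat > c.py <<'E'
from h import *
np.set_printoptions(precision=3,suppress=True)
n=sys.argv[1];s=observe();print(s['t'],s['eef_pos'],s['qpos'])
f=grab_frame('wrist');save(f,n)
for t,z in(('basket_0',.006),('eye_0',.134),('seat_0',.194),('tray',0.0)):
    for d in tip_of(f,t): print(t,np.round(d['at'],1),round(d['p'],2),onz(f,d['at'],z))
E
python3 c.py w1.png
```

```text
1.25 [ 0.192 -0.595  0.242] [66.197 24.895  1.433 90.139 -0.663 64.972 -4.302]invalid input
```

View pics/w1.png

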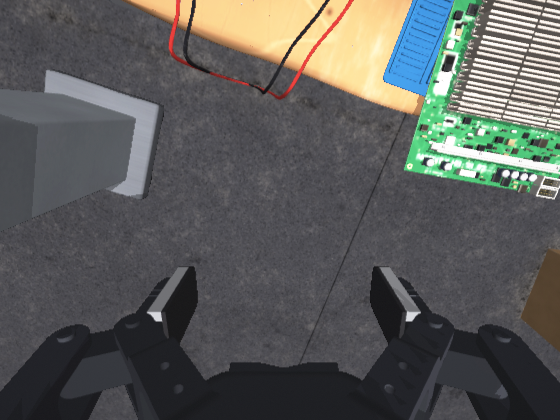

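The start view shows only the floor and the robot's cart; my rows lacked the turn numbers, so nothing moved.

```bash
python3 -m crank '[[3.2,3.7,2,0,0,0],[3.2,3.7,2,0,0,0],[3.2,3.7,2,0,0,0],[3.2,3.7,2,0,0,0],[3.2,3.7,2,0,0,0],[3.2,3.7,2,0,0,0],[3.2,3.7,2,0,0,0],[3.2,3.7,2,0,0,0]]' 5 && python3 -m crank '[[0,4.9,0,0,0,0],[0,4.9,0,0,0,0],[0,4.9,0,0,0,0],[0,4.9,0,0,0,0],[-0.5,4.9,0,0,0,0],[-0.5,4.9,0,0,0,0],[-0.5,4.9,0,0,0,0],[-0.5,4.9,0,0,0,0],[0,4,0,0,0,0],[0,0,0,0,0,0]]'
python3 c.py w2.png
```

```text
t: 2.5
eef_pos: [0.4491, -0.2974, 0.4032]
tcp_rot: [[0.952, 0.308, 0.0], [0.308, -0.952, -0.0], [0.0, 0.001, -1.0]]
force: [-0.1, -0.7, -0.1]
grip_width: 0.585
finger_force: 0.0
t: 3.75
eef_pos: [0.4276, 0.1365, 0.4025]
tcp_rot: [[0.95, 0.313, 0.0], [0.313, -0.95, 0.001], [0.001, -0.001, -1.0]]
force: [0.1, -0.3, -0.0]
grip_width: 0.586
finger_force: 0.0
3.75 [0.428 0.136 0.403] [  4.542   4.813 -31.166  95.262   2.471  80.586 -98.692]
basket_0 [247.3 147.2] 0.88 [0.43  0.203 0.006]
basket_0 [315.9 171.7] 0.79 [0.428 0.076 0.006]
eye_0 [331.9 190. ] 0.91 [0.429 0.067 0.134]
eye_0 [234.4 155.4] 0.69 [0.432 0.206 0.134]
seat_0 [121.6  11.2] 0.75 [0.543 0.342 0.194]
tray [283.5 156.2] 0.59 [0.435 0.139 0.   ]
tray [332.8 187. ] 0.36 [0.41  0.036 0.   ]
```

View pics/w2.png

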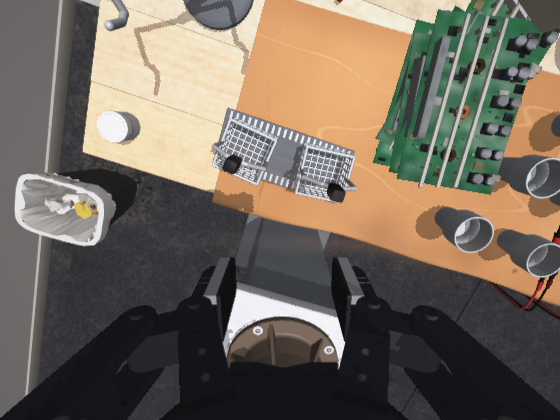

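Run:
```python
from h import *
f=grab_frame('wrist');I=f['image'][95:215,200:370,::-1]
cv2.imwrite('pics/w2c.png',cv2.resize(I,None,fx=4.7,fy=4.7,interpolation=cv2.INTER_CUBIC))
# predicted projection of tray box
```

```text
(no output)
```

View pics/w2c.png

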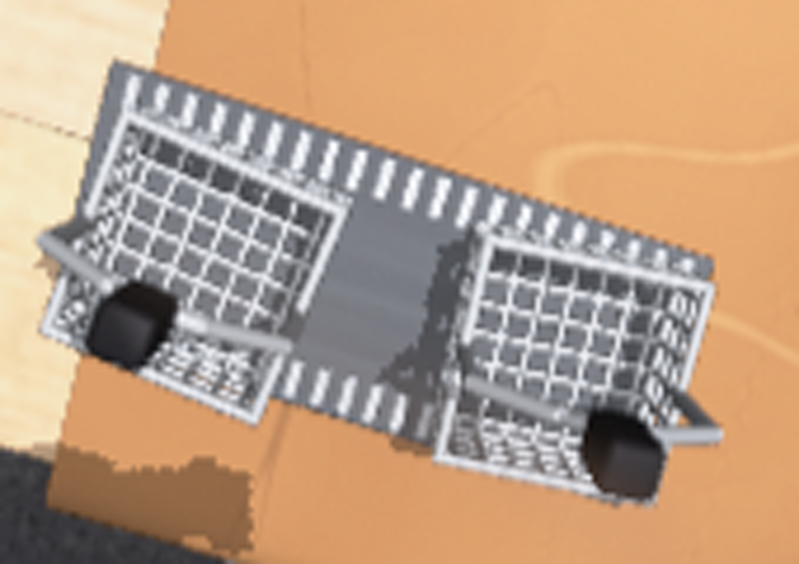

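The crop shows both baskets (left one turned a bit clockwise against the right), their loops across the image and the black grips at (130,325) and (622,455) in the crop.

Run:
```python
from h import *
np.set_printoptions(precision=4,suppress=True)
f=grab_frame('wrist')
def P(q,z): return onz(f,[200+q[0]/4.7-.5,95+q[1]/4.7-.5],z)
for n,q in dict(A=[(128,112),(348,207),(258,420),(45,332)],B=[(487,232),(713,285),(655,500),(438,458)]).items():
    p=np.array([P(x,.058) for x in q]);
    y=(p[0]-p[1]+p[3]-p[2]);x=p[0]-p[3]+p[1]-p[2]
    print(n,p.mean(0),'sides',np.linalg.norm(y)/2,np.linalg.norm(x)/2,'yaw from y',np.degrees(np.arctan2(-y[0],y[1])),'from x',np.degrees(np.arctan2(x[1],x[0])))
for n,q in dict(A=[(45,240),(293,343)],B=[(465,375),(718,430)]).items():
    a,b=[P(x,.111) for x in q];y=a-b;print(n,(a+b)/2,np.linalg.norm(y),np.degrees(np.arctan2(-y[0],y[1])))
a,b=P((115,62),.006),P((712,260),.006);y=a-b;print('tray',a,b,np.linalg.norm(y),np.degrees(np.arctan2(-y[0],y[1])))
print('grip tops',P((130,325),.17),P((622,455),.17))
```

```text
A [0.4287 0.2016 0.058 ] sides 0.07675388208420615 0.07789151915369086 yaw from y -5.2400520626792195 from x -6.315387671986041
B [0.4352 0.0702 0.058 ] sides 0.0776425897219498 0.07720328027436252 yaw from y 5.716417044927474 from x 6.383360344594091
A [0.4287 0.2019 0.111 ] 0.07823137428809822 -5.038003595266481
B [0.4356 0.071  0.111 ] 0.07955657661830065 5.430123398444142
tray [0.4822 0.2526 0.006 ] [0.4825 0.0263 0.006 ] 0.2263183428258909 0.06242383919759159
grip tops [0.4277 0.2033 0.17  ] [0.4341 0.0706 0.17  ]
```

```bash
python3 -m crank '[[3,2.5,0,0,0,0],[3,2.5,0,0,0,0],[3,2.5,0,0,0,0],[3,2.5,0,0,0,0],[0,0,0,0,0,0],[0,0,0,0,0,0]]' 5 && python3 c.py w3.png
python3 - <<'E'
from h import *
I=cv2.imread('pics/w3.png')[20:300,100:474]
cv2.imwrite('pics/w3c.png',cv2.resize(I,None,fx=2.1,fy=2.1,interpolation=cv2.INTER_CUBIC))
E
```

```text
t: 4.85
eef_pos: [0.5482, 0.2327, 0.4021]
tcp_rot: [[0.952, 0.307, -0.001], [0.307, -0.952, -0.0], [-0.001, 0.0, -1.0]]
force: [-0.0, -0.6, -0.0]
grip_width: 0.584
finger_force: 0.0
4.85 [0.548 0.233 0.402] [  -6.33    20.808  -32.184   76.712   10.938   85.584 -109.773]
basket_0 [280.4 225.7] 0.87 [0.431 0.2   0.006]
basket_0 [342.7 248. ] 0.55 [0.424 0.073 0.006]
basket_0 [321.4 133.4] 0.46 [0.612 0.185 0.006]
eye_0 [364.2 277.4] 0.77 [0.437 0.069 0.134]
eye_0 [278.4 256.7] 0.74 [0.43  0.202 0.134]
seat_0 [189.2 160. ] 0.77 [0.543 0.342 0.194]
seat_0 [319. 133.] 0.64 [0.616 0.214 0.194]
tray [310.8 232.8] 0.59 [0.433 0.14  0.   ]
```

View pics/w3c.png

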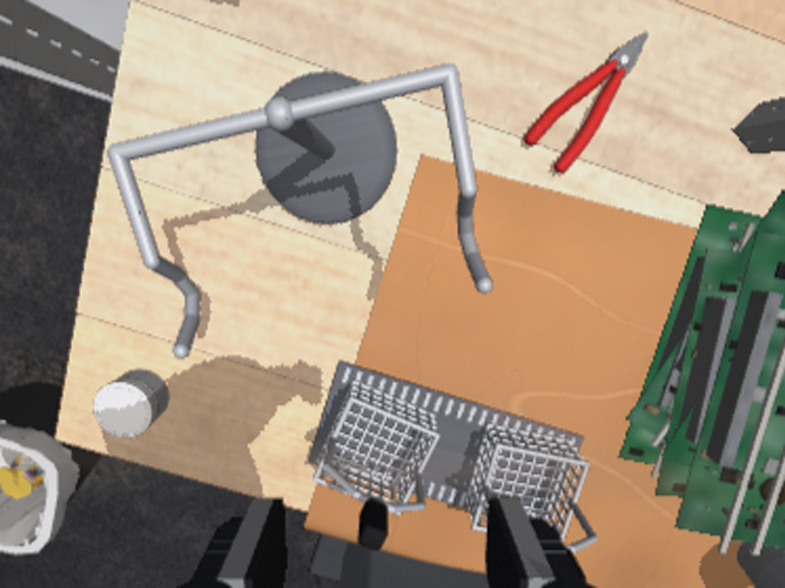

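The crop shows the stand: bar corners at (116,150) and (450,72), hook tips at (180,350) and (484,285), dips at (190,290) and (465,225).

Run:
```python
from h import *
np.set_printoptions(precision=4,suppress=True)
f=grab_frame('wrist')
def P(q,z): return onz(f,[100+q[0]/2.1-.3,20+q[1]/2.1-.3],z)
c1,c0,post,t1,t0=P((116,150),.232),P((450,72),.232),P((281,108),.236),P((180,350),.234),P((484,285),.234)
print(c1,c0,post,t1,t0,'len',np.linalg.norm(c1-c0),np.linalg.norm(t1-t0),np.linalg.norm(c1-t1),np.linalg.norm(c0-t0))
y=c1-c0+t1-t0;yaw=np.arctan2(-y[0],y[1]);print(np.degrees(yaw))
x=c0-t0+c1-t1;print(np.degrees(np.arctan2(x[1],x[0])))
yaw=(yaw+np.arctan2(x[1],x[0]))/2
R=np.array([[np.cos(yaw),-np.sin(yaw)],[np.sin(yaw),np.cos(yaw)]])
loc=np.array([[0,75],[0,-75],[0,0],[-91,75],[-91,-75]])/1000
o=np.mean([p[:2]-R@l for p,l in zip((c1,c0,post,t1,t0),loc)],0)
print('origin',o,'resid',[p[:2]-R@l-o for p,l in zip((c1,c0,post,t1,t0),loc)])
for l in([-.07,-.075],[-.07,.075],[-.15,-.075],[-.15,.075]): print(l,o+R@l)
for l in([-.07,-.075],[-.07,.075]): print(proj(f,np.r_[o+R@l,.190]))
```

```text
[0.605  0.3774 0.232 ] [0.6802 0.2463 0.232 ] [0.6438 0.3112 0.236 ] [0.5248 0.3304 0.234 ] [0.5996 0.2007 0.234 ] len 0.15110902695464612 0.14973311212743443 0.09295296035233454 0.09265380320080122
29.9010361204868
29.935303338255665
origin [0.6423 0.3114] resid [array([0.0002, 0.001 ]), array([ 0.0006, -0.    ]), array([ 0.0016, -0.0002]), array([-0.0011, -0.0006]), array([-0.0012, -0.0003])]
[-0.07, -0.075] [0.619  0.2114]
[-0.07, 0.075] [0.5442 0.3414]
[-0.15, -0.075] [0.5496 0.1715]
[-0.15, 0.075] [0.4748 0.3015]
[321.2971 130.4172]
[191.4059 158.825 ]
```

```bash
python3 -m crank '[[-3,-0.8,-3.8,0,0,-0.102],[-3,-0.8,-3.8,0,0,-0.102],[-3,-0.8,-3.8,0,0,-0.102],[-2.9,-0.7,-3.8,0,0,-0.102],[0,0,0,0,0,0],[0,0,0,0,0,0]]' 5 && python3 c.py w4.png
```

```text
t: 5.9
eef_pos: [0.4302, 0.2026, 0.2513]
tcp_rot: [[0.996, -0.095, 0.002], [-0.095, -0.996, 0.001], [0.002, -0.001, -1.0]]
force: [-0.1, 0.5, 0.1]
grip_width: 0.583
finger_force: 0.0
5.9 [0.43  0.203 0.251] [  -6.12    13.262  -30.424  107.634    7.667   60.986 -135.02 ]
basket_0 [387.3 165.8] 0.97 [0.434 0.071 0.006]
basket_0 [282.7 182.6] 0.95 [0.425 0.204 0.006]
eye_0 [438.8 191.7] 0.84 [0.433 0.07  0.134]
eye_0 [283.2 209.2] 0.58 [0.43  0.203 0.134]
seat_0 [25.1 77.4] 0.82 [0.542 0.342 0.194]
tray [335.  171.3] 0.72 [0.433 0.136 0.   ]
```

View pics/w4.png

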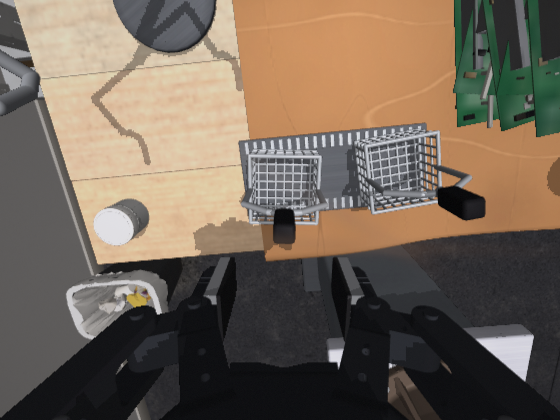

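Basket A is squared up under the gripper, grip at (284,225) between the fingers.

```bash
python3 -m crank '[[0,0,-3,0,0,0],[-0.1,0,-3,0,0,0],[0,0,-3,0,0,0],[0,0,0,0,0,0]]' && python3 -m crank '[[0,0,0,0,0,0],[0,0,0,0,0,0],[0,0,0,0,0,0],[0,0,0,0,0,0]]' 0 && python3 -m crank '[[0,0,2,0,0,0],[0,0,4,0,0,0],[0,0,4,0,0,0],[0,0,4,0,0,0],[0,0,0,0,0,0]]'
```

```text
t: 6.65
eef_pos: [0.4275, 0.2018, 0.159]
tcp_rot: [[0.995, -0.095, -0.003], [-0.095, -0.995, -0.001], [-0.003, 0.002, -1.0]]
force: [-0.1, -0.0, 0.6]
grip_width: 0.583
finger_force: 0.0
t: 7.15
eef_pos: [0.4293, 0.2028, 0.1617]
tcp_rot: [[0.995, -0.095, 0.003], [-0.095, -0.995, 0.001], [0.003, -0.001, -1.0]]
force: [0.0, -0.3, 8.7]
grip_width: 0.176
finger_force: 59.3
t: 7.78
eef_pos: [0.4295, 0.2034, 0.3036]
tcp_rot: [[0.995, -0.095, 0.006], [-0.095, -0.995, 0.002], [0.005, -0.003, -1.0]]
force: [0.8, -0.3, -1.9]
grip_width: 0.18
finger_force: 58.7
```

```bash
python3 -m crank '[[0.94,2,-0.48,0,0,0.1236],[0.94,2,-0.48,0,0,0.1236],[0.94,2,-0.48,0,0,0.1236],[0.94,2,-0.48,0,0,0.1236],[0.94,2,-0.48,0,0,0.1236],[0,0,0,0,0,0],[0,0,0,0,0,0]]' && python3 c.py w5.png
python3 - <<'E'
from h import *
a=cv2.imread('pics/w5.png');f=grab_frame('scene');b=f['image'][130:330,60:300,::-1]
b=cv2.resize(b,None,fx=2.1,fy=2.1);c=np.zeros((420,800,3),np.uint8);c[:,:300]=a[:,100:400];c[:b.shape[0],300:800]=b[:,:500];cv2.imwrite('pics/m5.png',c)
E
```

```text
t: 8.65
eef_pos: [0.4749, 0.3016, 0.2756]
tcp_rot: [[0.867, 0.498, -0.001], [0.498, -0.867, -0.001], [-0.002, 0.0, -1.0]]
force: [0.5, -0.4, -1.6]
grip_width: 0.174
finger_force: 58.8
8.65 [0.475 0.302 0.276] [ -10.882   22.038  -36.994   93.886   14.005   68.878 -111.109]
basket_0 [283.1 198.9] 0.78 [0.445 0.285 0.006]
basket_0 [400.  276.8] 0.67 [0.427 0.071 0.006]
eye_0 [281.8 255.1] 0.84 [0.425 0.275 0.134]
eye_0 [448.3 332.2] 0.81 [0.435 0.07  0.134]
eye_0 [523.2 348.1] 0.2 [ 0.46  -0.017  0.134]
seat_0 [504.4 113.5] 0.83 [0.617 0.212 0.194]
seat_0 [283.6 112.9] 0.79 [0.543 0.341 0.194]
seat_0 [522.7 346.3] 0.74 [0.479 0.063 0.194]
tray [365.5 252.3] 0.58 [0.433 0.137 0.   ]
```

View pics/m5.png

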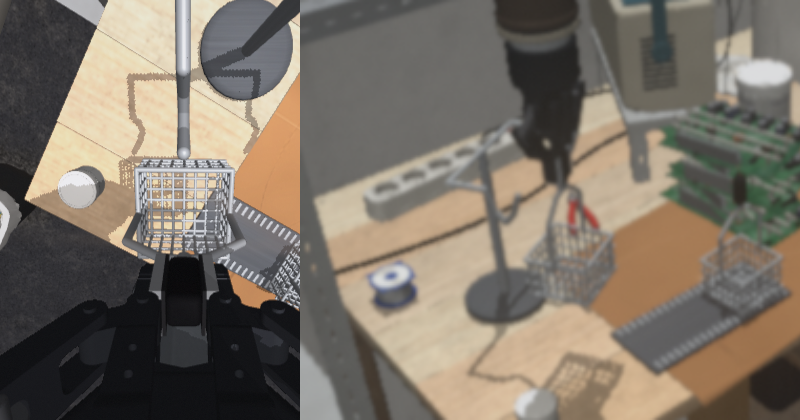

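Basket A hangs level in the grip with the hook's tip (183,153) dead ahead over its rim.

```bash
python3 -m crank '[[1.4,0.8,0,0,0,0],[1.4,0.8,0,0,0,0],[1.4,0.8,0,0,0,0],[1.4,0.8,0,0,0,0],[1.4,0.8,0,0,0,0],[0,0,0,0,0,0],[0,0,0,0,0,0]]' && python3 -m crank '[[0,0,-2,0,0,0],[0,0,-1.5,0,0,0],[0,0,-1,0,0,0],[0,0,-0.5,0,0,0],[0,0,-0.4,0,0,0],[0,0,0,0,0,0]]'
```

```text
t: 9.82
eef_pos: [0.5448, 0.3421, 0.2763]
tcp_rot: [[0.866, 0.499, -0.0], [0.499, -0.866, -0.0], [-0.001, 0.0, -1.0]]
force: [0.9, 0.2, -1.4]
grip_width: 0.177
finger_force: 58.9
t: 10.58
eef_pos: [0.5451, 0.3422, 0.2248]
tcp_rot: [[0.867, 0.499, 0.001], [0.499, -0.867, -0.0], [0.001, 0.001, -1.0]]
force: [-6.6, -5.6, 16.1]
grip_width: 0.177
finger_force: 61.4
```

```bash
python3 -m crank '[[-0.1,-0.1,0.2,0,0,0],[0,0,0,0,0,0],[0,0,0,0,0,0]]' && python3 -m crank '[[0,0,0,0,0,0],[0,0,0,0,0,0],[0,0,0,0,0,0],[0,0,0,0,0,0]]' 4 && python3 -m crank '[[0,0,2,0,0,0],[0,0,4,0,0,0],[0,0,4,0,0,0],[-4,-2.3,4,0,0,0],[-5,-4,0,0,0,0],[-2,-5,0,0,0,0],[0,0,0,0,0,0]]' 5; python3 c.py w6.png
```

```text
t: 10.95
eef_pos: [0.5448, 0.3419, 0.2255]
tcp_rot: [[0.867, 0.499, 0.002], [0.499, -0.867, 0.001], [0.002, -0.0, -1.0]]
force: [-0.5, -0.3, 6.6]
grip_width: 0.179
finger_force: 59.7
t: 11.45
eef_pos: [0.5443, 0.3413, 0.2241]
tcp_rot: [[0.866, 0.499, -0.0], [0.499, -0.866, -0.0], [-0.0, 0.0, -1.0]]
force: [0.1, 0.4, 0.0]
grip_width: 0.47
finger_force: 0.0
t: 12.32
eef_pos: [0.4347, 0.2257, 0.3648]
tcp_rot: [[0.869, 0.496, 0.002], [0.496, -0.869, -0.003], [0.0, 0.003, -1.0]]
force: [0.5, 0.9, 0.5]
grip_width: 0.585
finger_force: 0.0
12.325 [0.435 0.226 0.365] [  -1.929   11.115  -37.868   94.474    7.169   76.84  -101.205]
basket_0 [358.2 210.3] 0.94 [0.43  0.074 0.006]
basket_0 [246.2  51.4] 0.62 [0.552 0.354 0.006]
eye_0 [231.2  23.7] 0.59 [0.554 0.357 0.134]
eye_0 [386.3 240. ] 0.57 [0.433 0.069 0.134]
seat_0 [398.1  25.5] 0.9 [0.618 0.213 0.194]
seat_0 [229.3  26.2] 0.6 [0.543 0.342 0.194]
seat_0 [228.6  22.8] 0.59 [0.545 0.344 0.194]
```

View pics/w6.png

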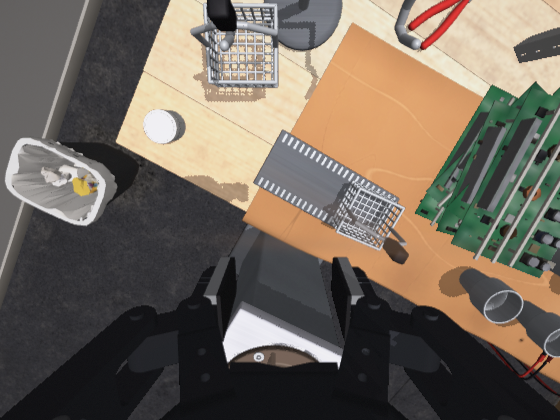

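Basket A hangs on the +y hook, peak at (230,25); basket B is still on the tray at (368,215).

```bash
python3 -m crank '[[0,-3.9,-2.8,0,0,-0.1056],[0.1,-3.9,-2.9,0,0,-0.1056],[0,-3.9,-2.8,0,0,-0.1056],[0,-4,-2.9,0,0,-0.1056],[0,0,0,0,0,0],[0,0,0,0,0,0]]' 5 && python3 c.py w7.png;python3 - <<'E'
from h import *
I=cv2.imread('pics/w7.png')[60:330,130:440]
cv2.imwrite('pics/w7c.png',cv2.resize(I,None,fx=2.1,fy=2.1,interpolation=cv2.INTER_CUBIC))
E
```

```text
t: 13.32
eef_pos: [0.437, 0.0736, 0.2504]
tcp_rot: [[0.995, 0.102, -0.0], [0.102, -0.995, 0.001], [-0.0, -0.001, -1.0]]
force: [0.4, 0.6, 0.0]
grip_width: 0.589
finger_force: 0.0
13.325 [0.437 0.074 0.25 ] [   9.539    9.991  -29.475  111.515    5.601   59.873 -106.515]
basket_0 [283.  184.4] 0.83 [0.43  0.074 0.006]
basket_0 [ 7.2 50.3] 0.67 [0.551 0.396 0.006]
basket_0 [476.5 206.5] 0.18 [ 0.426 -0.181  0.006]
eye_0 [285.4 214.1] 0.75 [0.433 0.072 0.134]
tray [231.1 174.5] 0.71 [0.434 0.141 0.   ]
```

View pics/w7c.png

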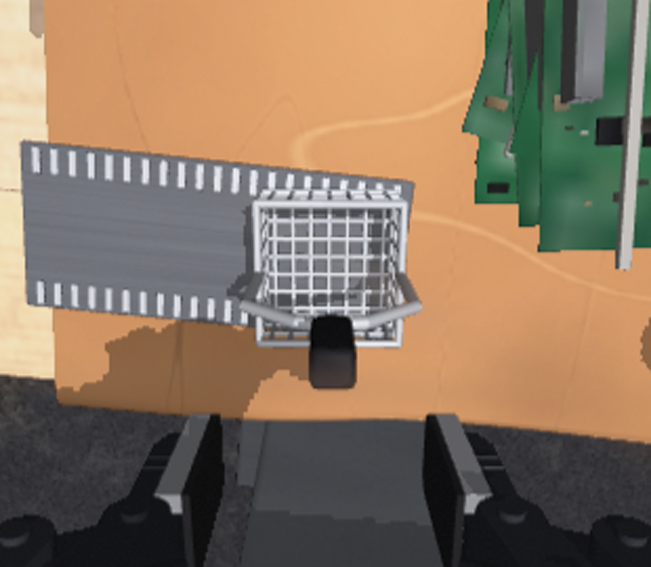

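Basket B stands square under the fingers, grip at crop (332,355).

```bash
python3 -m crank '[[0,0,-3,0,0,0],[-0.1,0,-3,0,0,0],[0,0,-3,0,0,0],[0,0,0,0,0,0]]' && python3 -m crank '[[0,0,0,0,0,0],[0,0,0,0,0,0],[0,0,0,0,0,0],[0,0,0,0,0,0]]' 0 && python3 -m crank '[[0,0,2,0,0,0],[0,0,4,0,0,0],[0,0,4,0,0,0],[0,0,1.6,0,0,0],[0,0,0,0,0,0]]'
```

```text
t: 14.08
eef_pos: [0.4343, 0.0724, 0.1592]
tcp_rot: [[0.995, 0.101, -0.003], [0.101, -0.995, -0.0], [-0.003, 0.0, -1.0]]
force: [-0.1, 0.7, 0.0]
grip_width: 0.583
finger_force: 0.0
t: 14.58
eef_pos: [0.4363, 0.0723, 0.1613]
tcp_rot: [[0.995, 0.1, 0.002], [0.1, -0.995, 0.0], [0.002, 0.0, -1.0]]
force: [-0.8, -0.5, 7.7]
grip_width: 0.18
finger_force: 60.9
t: 15.2
eef_pos: [0.436, 0.0724, 0.2774]
tcp_rot: [[0.995, 0.1, 0.003], [0.1, -0.995, 0.0], [0.003, 0.0, -1.0]]
force: [0.3, -1.1, -2.1]
grip_width: 0.175
finger_force: 61.5
```

```bash
python3 -m crank '[[2.9,2.5,0,0,0,0.105],[2.9,2.5,0,0,0,0.105],[2.9,2.5,0,0,0,0.105],[2.9,2.5,0,0,0,0.105],[0,0,0,0,0,0],[0,0,0,0,0,0]]' && python3 c.py w8.png
```

```text
t: 15.95
eef_pos: [0.5506, 0.1718, 0.275]
tcp_rot: [[0.868, 0.497, -0.002], [0.497, -0.868, -0.001], [-0.003, -0.0, -1.0]]
force: [0.2, -0.1, -1.4]
grip_width: 0.179
finger_force: 61.4
15.95 [0.551 0.172 0.275] [  1.519  22.849 -33.706  92.11   13.297  69.241 -95.103]
basket_0 [139.3 114.3] 0.74 [0.527 0.369 0.006]
basket_0 [282.8 200.9] 0.57 [0.518 0.154 0.006]
eye_0 [285.2 260.2] 0.81 [0.498 0.14  0.134]
eye_0 [ 55.4 114.3] 0.58 [0.52  0.381 0.134]
seat_0 [ 56.4 115.3] 0.88 [0.542 0.343 0.194]
seat_0 [279.3 116.2] 0.74 [0.616 0.213 0.194]
tray [265.5 253.4] 0.55 [ 0.433  0.135 -0.   ]
```

View pics/w8.png

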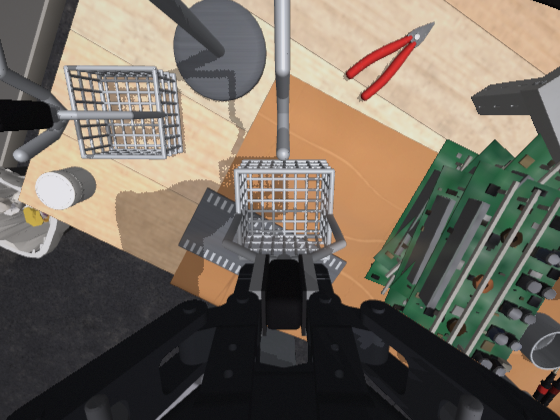

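Basket B is lined up with the -y hook (tip at (283,155)); basket A still hangs at (60,115).

```bash
python3 -m crank '[[1.4,0.8,0,0,0,0],[1.4,0.8,0,0,0,0],[1.4,0.8,0,0,0,0],[1.4,0.8,0,0,0,0],[1.3,0.8,0,0,0,0],[0,0,0,0,0,0],[0,0,0,0,0,0]]' && python3 -m crank '[[0,0,-2,0,0,0],[0,0,-1.5,0,0,0],[0,0,-1,0,0,0],[0,0,-0.5,0,0,0],[0,0,-0.2,0,0,0],[0,0,0,0,0,0]]'
```

```text
t: 17.08
eef_pos: [0.62, 0.2118, 0.2764]
tcp_rot: [[0.868, 0.497, -0.0], [0.497, -0.868, -0.0], [-0.0, 0.0, -1.0]]
force: [0.1, 0.3, -2.0]
grip_width: 0.175
finger_force: 61.4
t: 17.82
eef_pos: [0.6212, 0.2126, 0.2254]
tcp_rot: [[0.868, 0.497, 0.002], [0.497, -0.868, 0.001], [0.002, 0.0, -1.0]]
force: [1.1, -0.3, 4.4]
grip_width: 0.176
finger_force: 62.3
```

```bash
python3 -m crank '[[0,0,0,0,0,0],[0,0,0,0,0,0],[0,0,0,0,0,0],[0,0,0,0,0,0]]' 4 && python3 -m crank '[[0,0,2,0,0,0],[0,0,4,0,0,0],[0,0,4,0,0,0],[0,0,4,0,0,0],[-4,-2,4,0,0,0],[-5,-3,0,0,0,0],[-4,-3,0,0,0,0],[0,0,0,0,0,0],[0,0,0,0,0,0]]' 8; python3 c.py w9.png
```

```text
t: 18.32
eef_pos: [0.6204, 0.2122, 0.2242]
tcp_rot: [[0.868, 0.497, -0.0], [0.497, -0.868, -0.0], [-0.0, 0.0, -1.0]]
force: [-0.7, -0.5, 0.6]
grip_width: 0.471
finger_force: 0.0
t: 19.45
eef_pos: [0.4908, 0.1323, 0.4047]
tcp_rot: [[0.868, 0.497, 0.001], [0.497, -0.868, 0.0], [0.001, 0.0, -1.0]]
force: [-0.6, 0.0, -0.8]
grip_width: 0.938
finger_force: 0.0
19.45 [0.491 0.132 0.405] [  7.208  11.723 -34.666  87.977   6.719  82.336 -88.001]
basket_0 [169.6  61. ] 0.94 [0.539 0.368 0.006]
basket_0 [506.9 270.4] 0.71 [ 0.523 -0.36   0.006]
basket_0 [114.4 127.3] 0.47 [0.398 0.409 0.006]
eye_0 [278.7  39.5] 0.92 [0.629 0.218 0.134]
eye_0 [125.4  36.9] 0.7 [0.541 0.377 0.134]
seat_0 [276.6  40.4] 0.88 [0.617 0.212 0.194]
seat_0 [128.5  39.5] 0.6 [0.543 0.343 0.194]
tray [265.5 186.3] 0.56 [0.434 0.137 0.   ]
tray [523.1 209.4] 0.55 [ 0.634 -0.303  0.   ]
```

View pics/w9.png

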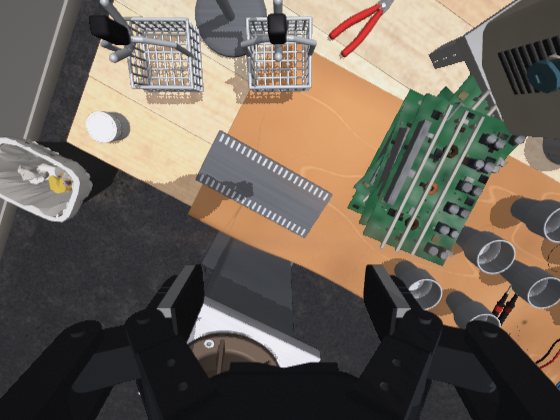

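View top.

Both baskets hang on the hooks and the tray is empty; cups at right (five).

```bash
python3 -m crank '[[0,-5.3,0,0,0,0],[0,-5.3,0,0,0,0],[0,-5.3,0,0,0,0],[0,-5.3,0,0,0,0],[0,-5.3,0,0,0,0],[0,-5.3,0,0,0,0],[0,-5.3,0,0,0,0],[0,0,0,0,0,0],[0,0,0,0,0,0]]' 8
cat > cups.py <<'E'
from h import *
np.set_printoptions(precision=4,suppress=True)
th=np.linspace(0,2*np.pi,120,endpoint=False)
def fit(f,xy,z0=0.,span=.014):
    g=cv2.GaussianBlur(cv2.cvtColor(f['image'],cv2.COLOR_RGB2GRAY),(0,0),1.0).astype(np.float32)
    G=cv2.magnitude(cv2.Sobel(g,5,1,0),cv2.Sobel(g,5,0,1));G=np.minimum(G,120)
    def sc(x,y):
        t=0
        for r,h in((.031,.09),(.0285,.09)):
            p=np.array([proj(f,np.array([x+r*np.cos(a),y+r*np.sin(a),z0+h])) for a in th],np.float32)
            t+=cv2.remap(G,p[None,:,0],p[None,:,1],1).mean()
        return t
    b=(0,)+tuple(xy)
    for s,st in((span,.002),(.002,.0005)):
        c=b;b=max((sc(c[1]+i,c[2]+j),c[1]+i,c[2]+j) for i in np.arange(-s,s+1e-9,st) for j in np.arange(-s,s+1e-9,st))
    return b
if __name__=='__main__':
    s=observe();print(s['t'],s['eef_pos'])
    f=grab_frame('wrist');save(f,sys.argv[1])
    for d in tip_of(f,'cup_0'): print('net',np.round(d['at'],1),round(d['p'],2),onz(f,d['at'],0))
    I=f['image'][:,:,::-1].copy()
    for g in((.415,-.311),(.425,-.182),(.518,-.359),(.645,-.292),(.537,-.238)):
        v,x,y=fit(f,g);print(g,round(float(v),1),x,y)
        p=np.array([proj(f,np.array([x+.031*np.cos(a),y+.031*np.sin(a),.09])) for a in th]).astype(np.int32);cv2.polylines(I,[p],True,(0,255,0),1)
    cv2.imwrite('pics/o_'+sys.argv[1],I)
E
python3 cups.py w10.png
```

```text
t: 20.82
eef_pos: [0.491, -0.238, 0.4039]
tcp_rot: [[0.867, 0.498, -0.0], [0.498, -0.867, 0.001], [0.0, -0.001, -1.0]]
force: [-0.9, 0.5, -0.1]
grip_width: 0.938
finger_force: 0.0
20.825 [ 0.491  -0.238   0.4039]
net [241.6 176.9] 0.9 [ 0.4274 -0.1872  0.    ]
net [301.7 135.9] 0.79 [ 0.5431 -0.2442  0.    ]
net [300.6 212.2] 0.77 [ 0.4228 -0.3139  0.    ]
net [353.7 177.8] 0.63 [ 0.5267 -0.3635  0.    ]
net [355.9 101.2] 0.62 [ 0.6366 -0.2938  0.    ]
(0.415, -0.311) 215.8 0.4215 -0.316
(0.425, -0.182) 214.8 0.425 -0.184
(0.518, -0.359) 215.8 0.5285 -0.3605
(0.645, -0.292) 213.1 0.6345000000000001 -0.2945
(0.537, -0.238) 202.6 0.5375 -0.2405
```

View pics/o_w10.png

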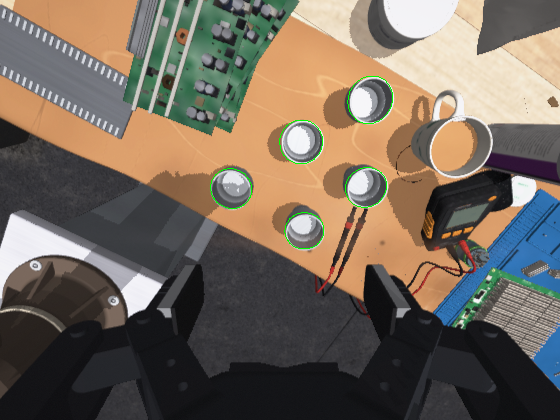

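All five rims are fitted well (green ellipses match): cups at about (232,188), (302,142), (370,100), (366,187), (304,230); mug at (455,145).

```bash
python3 -m crank '[[-1.6,1.3,-5,0,0,0],[-1.6,1.3,-5,0,0,0],[-1.6,1.4,-5,0,0,0],[-1.7,1.4,-5,0,0,0],[0,0,-4.5,0,0,0],[0,0,-4.5,0,0,0],[0,0,-3.5,0,0,0],[0,0,-1.7,0,0,0],[0,0,0,0,0,0],[0,0,0,0,0,0]]' 8.4 && python3 -m crank '[[0,0,0,0,0,0],[0,0,0,0,0,0],[0,0,0,0,0,0],[0,0,0,0,0,0]]' 5
```

```text
t: 22.18
eef_pos: [0.4263, -0.1842, 0.0632]
tcp_rot: [[0.867, 0.498, 0.001], [0.498, -0.867, -0.0], [0.001, 0.001, -1.0]]
force: [-0.9, -0.3, 0.7]
grip_width: 0.986
finger_force: 0.0
t: 22.68
eef_pos: [0.4263, -0.1848, 0.0636]
tcp_rot: [[0.868, 0.497, 0.002], [0.497, -0.868, -0.001], [0.001, 0.002, -1.0]]
force: [-1.8, 1.6, 10.6]
grip_width: 0.725
finger_force: 63.2
```

```bash
python3 -m crank '[[0,0,2.5,0,0,0],[0,0,5,0,0,0],[0,0,5.5,0,0,0],[0,0,5.5,0,0,0],[0,0,5.5,0,0,0],[0,0,0,0,0,0]]' && python3 -m crank '[[0.1,4,0,0,0,0],[0.1,5.1,0,0,0,0],[0.1,5.1,0,0,0,0],[0.1,5.1,0,0,0,0],[0.1,5.1,0,0,0,0],[0.1,5,0,0,0,0],[0,3,0,0,0,0],[0,0,0,0,0,0],[0,0,0,0,0,0]]'; python3 c.py w11.png | head -1
```

```text
t: 23.42
eef_pos: [0.4275, -0.1852, 0.3069]
tcp_rot: [[0.868, 0.497, 0.008], [0.497, -0.868, -0.004], [0.005, 0.007, -1.0]]
force: [0.3, 0.0, -2.7]
grip_width: 0.73
finger_force: 66.3
t: 24.55
eef_pos: [0.4312, 0.1384, 0.3017]
tcp_rot: [[0.868, 0.497, -0.001], [0.497, -0.868, -0.001], [-0.001, 0.0, -1.0]]
force: [0.4, -0.2, -1.3]
grip_width: 0.728
finger_force: 66.3
24.55 [0.431 0.138 0.302] [ 10.034   9.674 -39.253 105.094   6.622  67.6   -91.564]
```

View pics/w11.png

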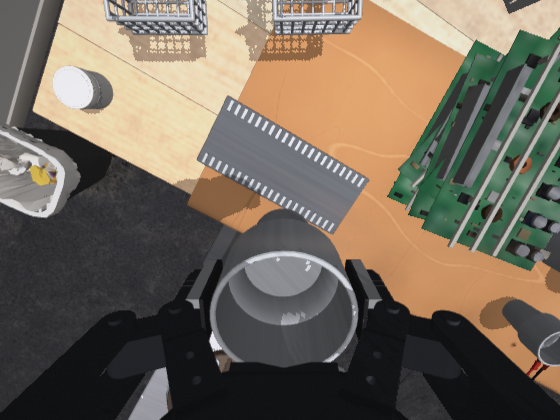

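The cup is held centrally and level over the tray (rim centre (284,305)). That was the last picture I may view; from here I use the numeric rim fits.

```bash
cat > held.py <<'E'
from cups import *
s=observe();p=np.array(s['eef_pos']);f=grab_frame('wrist');dz=float(sys.argv[1]) if len(sys.argv)>1 else .063
v,x,y=fit(f,p[:2],p[2]-dz);print('t',s['t'],'tcp',p,'held cup',v,x,y,'off mm',(np.array([x,y])-p[:2])*1e3)
E
python3 held.py
python3 -m crank '[[0,0,-5.5,0,0,0],[0,0,-5.5,0,0,0],[0,0,-5.5,0,0,0],[0,0,-4,0,0,0],[0,0,-2.3,0,0,0],[0,0,-0.5,0,0,0],[0,0,0,0,0,0],[0,0,0,0,0,0]]'; python3 held.py
```

```text
t 24.8 tcp [0.4316 0.1384 0.3022] held cup 184.09935 0.4295771437894757 0.13786274306114132 off mm [-2.  -0.5]
t: 25.85
eef_pos: [0.432, 0.1392, 0.0697]
tcp_rot: [[0.868, 0.497, 0.001], [0.497, -0.868, 0.0], [0.001, 0.0, -1.0]]
force: [0.8, 0.3, -0.7]
grip_width: 0.727
finger_force: 66.4
t 25.85 tcp [0.432  0.1392 0.0697] held cup 177.73022 0.4299570034519332 0.13865968938302456 off mm [-2.  -0.5]
```

```bash
python3 -m crank '[[0,0,-0.1,0,0,0],[0,0,0,0,0,0]]' && python3 -m crank '[[0,0,0,0,0,0],[0,0,0,0,0,0],[0,0,0,0,0,0]]' 8.4 && python3 -m crank '[[0,0,2,0,0,0],[0,0,5,0,0,0],[0,0,5.5,0,0,0],[0,0,5.5,0,0,0],[0,0,5.5,0,0,0],[0,0,5.5,0,0,0],[0,0,4.5,0,0,0],[0,0,0,0,0,0],[0,0,0,0,0,0]]'
cat > at.py <<'E'
from cups import *
# args: z0 x y [z0 x y ...]
s=observe();print('t',s['t'],'tcp',np.array(s['eef_pos']));f=grab_frame('wrist');a=list(map(float,sys.argv[1:]))
for i in range(0,len(a),3):
    v,x,y=fit(f,a[i+1:i+3],a[i]);print('z0',a[i],'score',round(float(v),1),round(x,4),round(y,4))
for d in tip_of(f,'cup_0'): print('net',np.round(d['at'],1),round(d['p'],2),onz(f,d['at'],0.006))
E
python3 at.py .006 .43 .139
```

```text
t: 26.15
eef_pos: [0.4321, 0.1394, 0.0695]
tcp_rot: [[0.868, 0.497, 0.002], [0.497, -0.868, -0.0], [0.001, 0.001, -1.0]]
force: [-4.1, -1.8, 17.4]
grip_width: 0.731
finger_force: 68.2
t: 26.52
eef_pos: [0.4315, 0.1392, 0.0683]
tcp_rot: [[0.868, 0.497, -0.0], [0.497, -0.868, 0.0], [-0.0, -0.0, -1.0]]
force: [0.7, -0.2, -1.1]
grip_width: 0.986
finger_force: 0.0
t: 27.65
eef_pos: [0.4312, 0.1391, 0.4026]
tcp_rot: [[0.868, 0.497, -0.001], [0.497, -0.868, -0.0], [-0.001, 0.0, -1.0]]
force: [0.9, -0.3, 0.3]
grip_width: 0.984
finger_force: 0.0
t 27.65 tcp [0.4312 0.1391 0.4026]
z0 0.006 score 213.0 0.431 0.14
net [549.3 178.6] 0.94 [ 0.6395 -0.2889  0.006 ]
net [285.1 162.7] 0.9 [0.4296 0.1345 0.006 ]
net [475.1 276.6] 0.87 [ 0.4212 -0.3059  0.006 ]
net [490.7 212.2] 0.77 [ 0.5393 -0.241   0.006 ]
net [534.6 246.6] 0.76 [ 0.5282 -0.3617  0.006 ]
```

```bash
python3 -m crank '[[1.3,-4.7,0,0,0,0],[1.3,-4.8,0,0,0,0],[1.3,-4.7,0,0,0,0],[1.3,-4.8,0,0,0,0],[1.3,-4.7,0,0,0,0],[1.3,-4.8,0,0,0,0],[1.4,-4.7,0,0,0,0],[1.4,-4.8,0,0,0,0],[0,0,0,0,0,0],[0,0,0,0,0,0]]' && python3 at.py 0 .5375 -.2405 0 .6345 -.2945 0 .5285 -.3605 0 .4215 -.316
```

```text
t: 29.0
eef_pos: [0.5373, -0.2401, 0.402]
tcp_rot: [[0.867, 0.498, -0.002], [0.498, -0.867, 0.002], [-0.001, -0.002, -1.0]]
force: [-0.9, 0.3, -0.1]
grip_width: 0.983
finger_force: 0.0
t 29.0 tcp [ 0.5373 -0.2401  0.402 ]
z0 0.0 score 205.1 0.539 -0.2405
z0 0.0 score 209.9 0.634 -0.2945
z0 0.0 score 214.3 0.5295 -0.3605
z0 0.0 score 214.6 0.4215 -0.316
net [285.5 233.2] 0.81 [ 0.4204 -0.3108  0.006 ]
net [340.5 198.2] 0.81 [ 0.5296 -0.3632  0.006 ]
net [ 53.8 104.7] 0.8 [0.4279 0.136  0.006 ]
net [340.7 124.7] 0.72 [ 0.6375 -0.2931  0.006 ]
```

```bash
python3 -m crank '[[0.1,0,-5.5,0,0,0],[0,0,-5.5,0,0,0],[0,0,-5.5,0,0,0],[0,0,-5.5,0,0,0],[0,0,-5,0,0,0],[0,0,-4,0,0,0],[0,0,-2.2,0,0,0],[0,0,-0.9,0,0,0],[0,0,0,0,0,0]]' 8.4 && python3 -m crank '[[0,0,0,0,0,0],[0,0,0,0,0,0],[0,0,0,0,0,0],[0,0,0,0,0,0]]' 5 && python3 -m crank '[[0,0,2.5,0,0,0],[0,0,5,0,0,0],[0,0,5.5,0,0,0],[0,0,5.5,0,0,0],[0,0,5.5,0,0,0],[0,0,2,0,0,0],[0,0,0,0,0,0]]' && python3 held.py
```

```text
t: 30.22
eef_pos: [0.5386, -0.2401, 0.0626]
tcp_rot: [[0.867, 0.498, 0.0], [0.498, -0.867, 0.0], [0.0, -0.0, -1.0]]
force: [-0.1, 0.6, -0.0]
grip_width: 0.981
finger_force: 0.0
t: 30.72
eef_pos: [0.5395, -0.2409, 0.0641]
tcp_rot: [[0.868, 0.497, 0.002], [0.497, -0.868, -0.001], [0.002, 0.002, -1.0]]
force: [-1.6, 1.4, 6.5]
grip_width: 0.727
finger_force: 64.1
t: 31.6
eef_pos: [0.5392, -0.2408, 0.3247]
tcp_rot: [[0.868, 0.497, 0.004], [0.497, -0.868, -0.002], [0.003, 0.004, -1.0]]
force: [-0.7, -0.1, -2.1]
grip_width: 0.728
finger_force: 65.8
t 31.6 tcp [ 0.5392 -0.2408  0.3247] held cup 180.79564 0.5386897578691947 -0.24027149872178927 off mm [-0.5  0.5]
```

```bash
python3 -m crank '[[-1.3,4,0,0,0,0],[-1.4,5,0,0,0,0],[-1.3,5,0,0,0,0],[-1.4,5,0,0,0,0],[-1.3,5,0,0,0,0],[-1.4,5,0,0,0,0],[-1.4,5,0,0,0,0],[-1.3,4,0,0,0,0],[0,0,0,0,0,0],[0,0,0,0,0,0]]' && python3 at.py .260 .431 .1395 .006 .431 .14
```

```text
t: 32.9
eef_pos: [0.4301, 0.1384, 0.3212]
tcp_rot: [[0.868, 0.497, -0.002], [0.497, -0.868, -0.001], [-0.002, -0.0, -1.0]]
force: [-0.5, -0.7, -0.9]
grip_width: 0.73
finger_force: 65.9
t 32.9 tcp [0.4301 0.1384 0.3212]
z0 0.26 score 160.2 0.4295 0.14
z0 0.006 score 215.0 0.4295 0.138
net [285.  231.3] 0.98 [0.344  0.0861 0.006 ]
net [504.4 300.9] 0.87 [ 0.4204 -0.3081  0.006 ]
net [282.9 168.8] 0.64 [0.4294 0.1388 0.006 ]
```

```bash
python3 -m crank '[[0,0.1,-5.5,0,0,0],[0,0,-5.5,0,0,0],[0,0,-4,0,0,0],[0,0,-2,0,0,0],[0,0,-1.5,0,0,0],[0,0,-1.5,0,0,0],[0,0,-1,0,0,0],[0,0,-0.3,0,0,0],[0,0,0,0,0,0]]' && python3 -m crank '[[0,0,-0.15,0,0,0],[0,0,0,0,0,0]]'
```

```text
t: 34.12
eef_pos: [0.4309, 0.1407, 0.1101]
tcp_rot: [[0.868, 0.497, 0.001], [0.497, -0.868, 0.0], [0.001, 0.0, -1.0]]
force: [-2.6, -0.5, 7.7]
grip_width: 0.727
finger_force: 66.5
t: 34.38
eef_pos: [0.4315, 0.1412, 0.11]
tcp_rot: [[0.868, 0.497, 0.003], [0.497, -0.868, 0.0], [0.003, 0.001, -1.0]]
force: [-5.4, -1.1, 26.9]
grip_width: 0.726
finger_force: 68.4
```

```bash
python3 -m crank '[[0,0,0.1,0,0,0],[0,0,0,0,0,0]]' && python3 -m crank '[[0,0,0,0,0,0],[0,0,0,0,0,0],[0,0,0,0,0,0]]' 8.4 && python3 -m crank '[[0,0,2,0,0,0],[0,0,5,0,0,0],[0,0,5.5,0,0,0],[0,0,5.5,0,0,0],[0,0,5.5,0,0,0],[0,0,5.5,0,0,0],[0,0,0.6,0,0,0],[0,0,0,0,0,0],[0,0,0,0,0,0]]' && python3 at.py .046 .431 .14
```

```text
t: 34.62
eef_pos: [0.431, 0.1409, 0.1101]
tcp_rot: [[0.868, 0.497, 0.002], [0.497, -0.868, 0.0], [0.002, 0.001, -1.0]]
force: [-2.9, -0.4, 11.9]
grip_width: 0.727
finger_force: 67.0
t: 35.0
eef_pos: [0.4306, 0.1402, 0.1089]
tcp_rot: [[0.868, 0.497, 0.0], [0.497, -0.868, -0.0], [0.0, 0.0, -1.0]]
force: [-0.1, -0.4, -0.8]
grip_width: 0.985
finger_force: 0.0
t: 36.12
eef_pos: [0.43, 0.1398, 0.4033]
tcp_rot: [[0.868, 0.497, -0.003], [0.497, -0.868, -0.001], [-0.003, -0.001, -1.0]]
force: [0.6, 0.2, 0.6]
grip_width: 0.985
finger_force: 0.0
t 36.125 tcp [0.43   0.1398 0.4033]
z0 0.046 score 217.5 0.432 0.1415
net [475.2 279.1] 0.93 [ 0.4149 -0.3099  0.006 ]
net [547.8 179.8] 0.71 [ 0.6347 -0.2879  0.006 ]
net [533.  243.5] 0.7 [ 0.5296 -0.3543  0.006 ]
net [283.1 160.8] 0.43 [0.4287 0.1398 0.006 ]
```

```bash
python3 -m crank '[[0.4,-5.1,0,0,0,0],[0.4,-5.1,0,0,0,0],[0,-5.1,0,0,0,0],[0,-5.1,0,0,0,0],[0,-5.1,0,0,0,0],[0,-5.1,0,0,0,0],[-0.5,-5,0,0,0,0],[-0.6,-5,0,0,0,0],[-0.6,-5,0,0,0,0],[0,0,0,0,0,0]]' && python3 -m crank '[[0,0,-5.5,0,0,0],[0,0,-5.5,0,0,0],[0,0,-5.5,0,0,0],[0,0,-5.5,0,0,0],[0,0,0,0,0,0],[0,0,0,0,0,0]]' && python3 at.py 0 .4215 -.316
```

```text
t: 37.48
eef_pos: [0.4196, -0.3199, 0.4029]
tcp_rot: [[0.871, 0.491, -0.003], [0.491, -0.871, 0.0], [-0.002, -0.002, -1.0]]
force: [-1.1, 0.5, -0.5]
grip_width: 0.982
finger_force: 0.0
t: 38.22
eef_pos: [0.4226, -0.3157, 0.1865]
tcp_rot: [[0.867, 0.498, 0.001], [0.498, -0.867, -0.001], [0.001, 0.001, -1.0]]
force: [0.4, 0.2, 1.2]
grip_width: 0.985
finger_force: 0.0
t 38.225 tcp [ 0.4226 -0.3157  0.1865]
z0 0.0 score 198.9 0.42 -0.317
net [374.6 125.7] 0.91 [ 0.5263 -0.3612  0.006 ]
```

```bash
python3 -m crank '[[-0.1,0,-4.5,0,0,0],[0,0,-4,0,0,0],[0,0,-2.5,0,0,0],[0,0,-1.2,0,0,0],[0,0,0,0,0,0]]' 8.4 && python3 -m crank '[[0,0,0,0,0,0],[0,0,0,0,0,0],[0,0,0,0,0,0],[0,0,0,0,0,0]]' 5 && python3 -m crank '[[0,0,2.5,0,0,0],[0,0,5,0,0,0],[0,0,5.5,0,0,0],[0,0,5.5,0,0,0],[0,0,5.5,0,0,0],[0,0,4,0,0,0],[0,0,0,0,0,0]]' && python3 held.py
```

```text
t: 38.95
eef_pos: [0.4211, -0.316, 0.0635]
tcp_rot: [[0.868, 0.497, 0.001], [0.497, -0.868, -0.001], [0.0, 0.001, -1.0]]
force: [-0.1, 0.7, 0.9]
grip_width: 0.986
finger_force: 0.0
t: 39.45
eef_pos: [0.4215, -0.3163, 0.0647]
tcp_rot: [[0.868, 0.497, 0.002], [0.497, -0.868, -0.002], [0.001, 0.003, -1.0]]
force: [-1.9, 1.3, 9.7]
grip_width: 0.728
finger_force: 63.1
t: 40.33
eef_pos: [0.4218, -0.3162, 0.3471]
tcp_rot: [[0.868, 0.497, 0.006], [0.497, -0.868, -0.004], [0.003, 0.007, -1.0]]
force: [0.6, -0.6, -1.7]
grip_width: 0.727
finger_force: 65.9
t 40.325 tcp [ 0.4218 -0.3162  0.3471] held cup 168.75485 0.42080852049617895 -0.31623588091802424 off mm [-1.  0.]
```

```bash
python3 -m crank '[[0.5,4.5,0,0,0,0],[0.5,5.2,0,0,0,0],[0,5.2,0,0,0,0],[0,5.2,0,0,0,0],[0,5.2,0,0,0,0],[0,5.2,0,0,0,0],[0,5.2,0,0,0,0],[0,5.2,0,0,0,0],[0,4.8,0,0,0,0]]' && python3 -m crank '[[0,0,0,0,0,0],[0,0,0,0,0,0]]' && python3 at.py .281 .431 .1405 .046 .4315 .141
```

```text
t: 41.5
eef_pos: [0.4295, 0.1427, 0.3419]
tcp_rot: [[0.868, 0.497, -0.001], [0.497, -0.868, -0.001], [-0.001, -0.0, -1.0]]
force: [0.3, -0.4, -1.3]
grip_width: 0.727
finger_force: 65.9
t: 41.75
eef_pos: [0.43, 0.1404, 0.3419]
tcp_rot: [[0.868, 0.497, -0.002], [0.497, -0.868, -0.001], [-0.002, 0.0, -1.0]]
force: [-0.5, -0.8, -0.4]
grip_width: 0.726
finger_force: 66.0
t 41.75 tcp [0.43   0.1404 0.3419]
z0 0.281 score 155.2 0.4295 0.142
z0 0.046 score 203.8 0.43 0.14
net [282.9 170.3] 0.92 [0.4241 0.1378 0.006 ]
net [281.9 234.1] 0.86 [0.3299 0.0858 0.006 ]
net [281.1 168.1] 0.4 [0.4257 0.142  0.006 ]
```

```bash
python3 -m crank '[[0.1,0,-5,0,0,0],[0,0,-4.5,0,0,0],[0,0,-3,0,0,0],[0,0,-2,0,0,0],[0,0,-1.5,0,0,0],[0,0,-1.5,0,0,0],[0,0,-1.2,0,0,0],[0,0,-0.4,0,0,0],[0,0,0,0,0,0]]' && python3 -m crank '[[0,0,-0.15,0,0,0],[0,0,0,0,0,0]]'
```

```text
t: 42.98
eef_pos: [0.4316, 0.1414, 0.1519]
tcp_rot: [[0.868, 0.497, 0.0], [0.497, -0.868, 0.0], [0.0, 0.0, -1.0]]
force: [-0.9, 0.3, -0.8]
grip_width: 0.727
finger_force: 66.0
t: 43.22
eef_pos: [0.4318, 0.1415, 0.1508]
tcp_rot: [[0.868, 0.497, 0.001], [0.497, -0.868, 0.0], [0.001, 0.0, -1.0]]
force: [-0.1, 0.4, 2.0]
grip_width: 0.725
finger_force: 66.2
```

```bash
python3 -m crank '[[0,0,-0.1,0,0,0],[0,0,0,0,0,0]]' && python3 -m crank '[[0,0,0,0,0,0],[0,0,0,0,0,0],[0,0,0,0,0,0]]' 8.4 && python3 -m crank '[[0,0,2,0,0,0],[0,0,5,0,0,0],[0,0,5.5,0,0,0],[0,0,5.5,0,0,0],[0,0,5.5,0,0,0],[0,0,1.7,0,0,0],[0,0,0,0,0,0],[0,0,0,0,0,0]]' && python3 at.py .086 .431 .141
```

```text
t: 43.48
eef_pos: [0.4324, 0.1421, 0.1506]
tcp_rot: [[0.868, 0.497, 0.002], [0.497, -0.868, 0.001], [0.002, 0.001, -1.0]]
force: [-2.6, 1.0, 13.5]
grip_width: 0.727
finger_force: 67.3
t: 43.85
eef_pos: [0.4314, 0.1412, 0.1492]
tcp_rot: [[0.868, 0.497, -0.0], [0.497, -0.868, -0.0], [-0.0, 0.0, -1.0]]
force: [-0.3, 0.9, -1.4]
grip_width: 0.982
finger_force: 0.0
t: 44.85
eef_pos: [0.4311, 0.1409, 0.4]
tcp_rot: [[0.868, 0.497, -0.002], [0.497, -0.868, -0.001], [-0.002, -0.0, -1.0]]
force: [0.4, -0.3, -0.3]
grip_width: 0.978
finger_force: 0.0
t 44.85 tcp [0.4311 0.1409 0.4   ]
z0 0.086 score 218.1 0.432 0.142
net [536.6 246.6] 0.97 [ 0.5294 -0.3606  0.006 ]
net [551.7 180.5] 0.96 [ 0.6378 -0.2909  0.006 ]
net [280.9 168.1] 0.95 [0.4175 0.1382 0.006 ]
net [281.3 163.8] 0.68 [0.4244 0.1413 0.006 ]
net [284.  161.4] 0.56 [0.4304 0.1393 0.006 ]
```

```bash
python3 -m crank '[[1,-5,0,0,0,0],[1,-5,0,0,0,0],[1,-5,0,0,0,0],[1,-5,0,0,0,0],[1,-5,0,0,0,0],[1,-5,0,0,0,0],[1,-5,0,0,0,0],[1,-5,0,0,0,0],[1,-5,0,0,0,0],[0.8,-5.1,0,0,0,0]]' && python3 -m crank '[[0,0,-5.5,0,0,0],[0,0,-5.5,0,0,0],[0,0,-5.5,0,0,0],[0,0,-5.5,0,0,0],[0,0,0,0,0,0],[0,0,0,0,0,0]]' && python3 at.py 0 .5285 -.3605 0 .6345 -.2945
```

```text
t: 46.2
eef_pos: [0.5296, -0.3611, 0.3999]
tcp_rot: [[0.867, 0.498, -0.002], [0.498, -0.867, 0.001], [-0.001, -0.002, -1.0]]
force: [0.4, 0.8, 0.6]
grip_width: 0.98
finger_force: 0.0
t: 46.95
eef_pos: [0.5304, -0.3599, 0.1829]
tcp_rot: [[0.868, 0.497, 0.001], [0.497, -0.868, -0.0], [0.001, 0.001, -1.0]]
force: [0.3, -0.1, 1.5]
grip_width: 0.983
finger_force: 0.0
t 46.95 tcp [ 0.5304 -0.3599  0.1829]
z0 0.0 score 203.8 0.529 -0.362
z0 0.0 score 196.6 0.6345 -0.296
net [278.7  61.4] 0.74 [ 0.6366 -0.294   0.006 ]
net [284.8 193.4] 0.63 [ 0.5298 -0.362   0.006 ]
```

```bash
python3 -m crank '[[-0.1,-0.1,-4.5,0,0,0],[0,0,-4,0,0,0],[0,0,-2.3,0,0,0],[0,0,-1.1,0,0,0],[0,0,0,0,0,0]]' 8.4 && python3 -m crank '[[0,0,0,0,0,0],[0,0,0,0,0,0],[0,0,0,0,0,0],[0,0,0,0,0,0]]' 5 && python3 -m crank '[[0,0,2.5,0,0,0],[0,0,5,0,0,0],[0,0,5.5,0,0,0],[0,0,5.5,0,0,0],[0,0,5.5,0,0,0],[0,0,5,0,0,0],[0,0,3,0,0,0],[0,0,0,0,0,0]]' && python3 held.py
```

```text
t: 47.68
eef_pos: [0.5291, -0.361, 0.0632]
tcp_rot: [[0.868, 0.497, 0.001], [0.497, -0.868, -0.001], [0.001, 0.001, -1.0]]
force: [0.3, 0.9, 0.2]
grip_width: 0.983
finger_force: 0.0
t: 48.18
eef_pos: [0.5297, -0.3614, 0.0643]
tcp_rot: [[0.868, 0.497, 0.003], [0.497, -0.868, -0.002], [0.002, 0.003, -1.0]]
force: [0.2, -0.0, 4.9]
grip_width: 0.715
finger_force: 64.3
t: 49.18
eef_pos: [0.5294, -0.3609, 0.3861]
tcp_rot: [[0.868, 0.497, 0.005], [0.497, -0.868, -0.003], [0.003, 0.005, -1.0]]
force: [-0.8, 0.4, -1.9]
grip_width: 0.719
finger_force: 65.5
t 49.175 tcp [ 0.5294 -0.3609  0.3861] held cup 183.07434 0.529351100716138 -0.3603546637648636 off mm [0.  0.5]
```

```bash
python3 -m crank '[[-1,4.5,0,0,0,0],[-1,5,0,0,0,0],[-1,5.1,0,0,0,0],[-1,5.1,0,0,0,0],[-1,5.1,0,0,0,0],[-1,5.1,0,0,0,0],[-1,5.1,0,0,0,0],[-1,5.1,0,0,0,0],[-1,5.1,0,0,0,0],[-0.8,5,0,0,0,0]]' && python3 -m crank '[[0,0,0,0,0,0],[0,0,0,0,0,0],[0,0,0,0,0,0]]' && python3 at.py .317 .431 .141 .086 .4315 .1415
```

```text
t: 50.48
eef_pos: [0.4292, 0.1424, 0.3814]
tcp_rot: [[0.868, 0.497, -0.001], [0.497, -0.868, -0.001], [-0.001, 0.0, -1.0]]
force: [1.4, -0.1, -2.1]
grip_width: 0.717
finger_force: 65.7
t: 50.85
eef_pos: [0.4307, 0.1398, 0.3818]
tcp_rot: [[0.869, 0.495, -0.001], [0.495, -0.869, -0.001], [-0.001, 0.0, -1.0]]
force: [-0.1, -0.2, -1.1]
grip_width: 0.719
finger_force: 65.7
t 50.85 tcp [0.4307 0.1398 0.3818]
z0 0.317 score 207.2 0.43 0.14
z0 0.086 score 197.5 0.4315 0.1425
net [280.6 171.4] 0.86 [0.4151 0.1362 0.006 ]
net [283.9 235.4] 0.58 [0.3159 0.0731 0.006 ]
net [283.7 166.3] 0.5 [0.4253 0.136  0.006 ]
net [284.2 164.2] 0.43 [0.4288 0.137  0.006 ]
```

```bash
python3 -m crank '[[0.1,0.2,-5,0,0,0],[0,0,-4.5,0,0,0],[0,0,-3,0,0,0],[0,0,-2,0,0,0],[0,0,-1.5,0,0,0],[0,0,-1.5,0,0,0],[0,0,-1.2,0,0,0],[0,0,-0.4,0,0,0],[0,0,0,0,0,0]]' && python3 -m crank '[[0,0,-0.15,0,0,0],[0,0,0,0,0,0]]'
```

```text
t: 52.08
eef_pos: [0.4316, 0.1433, 0.1913]
tcp_rot: [[0.868, 0.497, 0.0], [0.497, -0.868, 0.0], [0.0, -0.0, -1.0]]
force: [0.9, -0.8, -1.2]
grip_width: 0.715
finger_force: 65.8
t: 52.32
eef_pos: [0.4319, 0.1435, 0.1903]
tcp_rot: [[0.868, 0.497, 0.001], [0.497, -0.868, 0.0], [0.001, 0.0, -1.0]]
force: [0.4, 0.3, 2.3]
grip_width: 0.719
finger_force: 65.7
```

```bash
python3 -m crank '[[0,0,-0.1,0,0,0],[0,0,0,0,0,0]]' && python3 -m crank '[[0,0,0,0,0,0],[0,0,0,0,0,0],[0,0,0,0,0,0]]' 8.4 && python3 -m crank '[[0,0,2,0,0,0],[0,0,5,0,0,0],[0,0,5.5,0,0,0],[0,0,5.5,0,0,0],[0,0,3,0,0,0],[0,0,0,0,0,0],[0,0,0,0,0,0]]' && python3 at.py .126 .431 .141
```

```text
t: 52.58
eef_pos: [0.4323, 0.1442, 0.1901]
tcp_rot: [[0.868, 0.497, 0.002], [0.497, -0.868, 0.001], [0.003, 0.0, -1.0]]
force: [-2.2, 0.4, 11.4]
grip_width: 0.713
finger_force: 66.9
t: 52.95
eef_pos: [0.4314, 0.1431, 0.1887]
tcp_rot: [[0.868, 0.497, -0.0], [0.497, -0.868, -0.0], [-0.0, 0.0, -1.0]]
force: [0.3, -0.2, 0.4]
grip_width: 0.987
finger_force: 0.0
t: 53.82
eef_pos: [0.4311, 0.143, 0.3979]
tcp_rot: [[0.868, 0.497, -0.001], [0.497, -0.868, -0.001], [-0.001, -0.0, -1.0]]
force: [-0.6, -1.1, -0.1]
grip_width: 0.984
finger_force: 0.0
t 53.825 tcp [0.4311 0.143  0.3979]
z0 0.126 score 219.3 0.4325 0.1445
net [551.8 182.5] 0.77 [ 0.635  -0.2898  0.006 ]
net [284.7 166.6] 0.67 [0.4238 0.136  0.006 ]
net [284.  174.2] 0.67 [0.4115 0.1304 0.006 ]
net [281.7 167.9] 0.52 [0.4192 0.1394 0.006 ]
net [287.5 164.5] 0.48 [0.4294 0.1336 0.006 ]
```

```bash
python3 -m crank '[[2.2,-4.8,0,0,0,0],[2.2,-4.8,0,0,0,0],[2.2,-4.9,0,0,0,0],[2.3,-4.9,0,0,0,0],[2.3,-4.9,0,0,0,0],[2.3,-4.9,0,0,0,0],[2.3,-4.9,0,0,0,0],[2.3,-4.9,0,0,0,0],[2.2,-4.8,0,0,0,0],[0,0,0,0,0,0]]' && python3 -m crank '[[0,0,-5.5,0,0,0],[0,0,-5.5,0,0,0],[0,0,-5.5,0,0,0],[0,0,-5.3,0,0,0],[0,0,0,0,0,0],[0,0,0,0,0,0]]' && python3 at.py 0 .6345 -.2945
python3 - <<'E'
from h import *
f=grab_frame('wrist')
print([(np.round(d['at']),round(d['p'],2),onz(f,d['at'],0)) for d in tip_of(f,'mug')])
E
```

```text
t: 55.18
eef_pos: [0.6343, -0.2996, 0.3947]
tcp_rot: [[0.87, 0.492, -0.005], [0.492, -0.87, 0.0], [-0.004, -0.003, -1.0]]
force: [-1.0, 0.5, -0.6]
grip_width: 0.985
finger_force: 0.0
t: 55.92
eef_pos: [0.6354, -0.2944, 0.1828]
tcp_rot: [[0.867, 0.498, 0.002], [0.498, -0.867, -0.0], [0.002, 0.001, -1.0]]
force: [-0.5, 0.2, 0.8]
grip_width: 0.984
finger_force: 0.0
t 55.925 tcp [ 0.6354 -0.2944  0.1828]
z0 0.0 score 182.1 0.635 -0.2955
net [284.1 190.7] 0.68 [ 0.6372 -0.2942  0.006 ]
[(array([400., 230.]), 0.82, array([ 0.66235284, -0.43202707,  0.        ]))]
```

```bash
python3 -m crank '[[0,0,-4.5,0,0,0],[0,0,-4,0,0,0],[0,0,-2.3,0,0,0],[0,0,-1.1,0,0,0],[0,0,0,0,0,0]]' 8.4 && python3 -m crank '[[0,0,0,0,0,0],[0,0,0,0,0,0],[0,0,0,0,0,0],[0,0,0,0,0,0]]' 5 && python3 -m crank '[[0,0,2.5,0,0,0],[0,0,5,0,0,0],[0,0,5.5,0,0,0],[0,0,5.5,0,0,0],[0,0,5.5,0,0,0],[0,0,5.5,0,0,0],[0,0,5,0,0,0],[0,0,2.5,0,0,0],[0,0,0,0,0,0]]' && python3 held.py
```

```text
t: 56.75
eef_pos: [0.6348, -0.2948, 0.0623]
tcp_rot: [[0.868, 0.497, 0.0], [0.497, -0.868, -0.0], [0.0, 0.0, -1.0]]
force: [-0.5, 0.4, 0.2]
grip_width: 0.986
finger_force: 0.0
t: 57.25
eef_pos: [0.6358, -0.2952, 0.0638]
tcp_rot: [[0.868, 0.497, 0.003], [0.497, -0.868, -0.001], [0.002, 0.003, -1.0]]
force: [-0.4, 0.3, 6.1]
grip_width: 0.716
finger_force: 65.6
t: 58.38
eef_pos: [0.635, -0.2945, 0.4343]
tcp_rot: [[0.868, 0.497, 0.004], [0.497, -0.868, -0.001], [0.003, 0.003, -1.0]]
force: [-0.8, 0.1, -1.8]
grip_width: 0.716
finger_force: 65.4
t 58.375 tcp [ 0.635  -0.2945  0.4343] held cup 184.67007 0.6345352217156499 -0.29401030502260306 off mm [-0.5  0.5]
```

```bash
python3 -m crank '[[-2,4.3,0,0,0,0],[-2.3,4.9,0,0,0,0],[-2.3,4.9,0,0,0,0],[-2.3,4.9,0,0,0,0],[-2.3,5,0,0,0,0],[-2.3,5,0,0,0,0],[-2.3,4.9,0,0,0,0],[-2.3,4.9,0,0,0,0],[-2.2,4.9,0,0,0,0]]' && python3 -m crank '[[0,0,0,0,0,0],[0,0,0,0,0,0],[0,0,0,0,0,0]]' && python3 at.py .368 .431 .142 .126 .432 .1435
```

```text
t: 59.55
eef_pos: [0.4297, 0.1431, 0.43]
tcp_rot: [[0.868, 0.497, -0.002], [0.497, -0.868, -0.001], [-0.002, -0.0, -1.0]]
force: [1.0, 0.5, -2.0]
grip_width: 0.717
finger_force: 65.6
t: 59.92
eef_pos: [0.4319, 0.1407, 0.4309]
tcp_rot: [[0.869, 0.495, -0.001], [0.495, -0.869, -0.001], [-0.002, -0.0, -1.0]]
force: [0.5, 0.2, -1.5]
grip_width: 0.721
finger_force: 65.7
t 59.925 tcp [0.4319 0.1407 0.4309]
z0 0.368 score 194.7 0.4315 0.141
z0 0.126 score 212.6 0.4325 0.1445
net [281.9 231.7] 0.83 [0.3041 0.0712 0.006 ]
net [282.  167.7] 0.65 [0.4154 0.1342 0.006 ]
net [285.1 162.9] 0.6 [0.426  0.1336 0.006 ]
net [280.9 169.8] 0.6 [0.411 0.134 0.006]
net [282.  160.4] 0.52 [0.4271 0.1408 0.006 ]
```

```bash
python3 -m crank '[[0,0.2,-5,0,0,0],[0,0,-4.5,0,0,0],[0,0,-3.5,0,0,0],[0,0,-2,0,0,0],[0,0,-1.5,0,0,0],[0,0,-1.5,0,0,0],[0,0,-1.2,0,0,0],[0,0,-0.7,0,0,0],[0,0,0,0,0,0]]' && python3 -m crank '[[0,0,-0.15,0,0,0],[0,0,0,0,0,0]]'
```

```text
t: 61.15
eef_pos: [0.4314, 0.1443, 0.2325]
tcp_rot: [[0.868, 0.497, -0.001], [0.497, -0.868, -0.0], [-0.001, -0.0, -1.0]]
force: [-1.5, 1.0, -1.9]
grip_width: 0.717
finger_force: 65.7
t: 61.4
eef_pos: [0.4317, 0.1444, 0.2316]
tcp_rot: [[0.868, 0.497, 0.001], [0.497, -0.868, 0.0], [0.001, 0.0, -1.0]]
force: [-0.4, 0.2, -2.1]
grip_width: 0.711
finger_force: 65.7
```

```bash
python3 -m crank '[[0,0,-0.2,0,0,0],[0,0,0,0,0,0],[0,0,0,0,0,0]]'
```

```text
t: 61.78
eef_pos: [0.4318, 0.1445, 0.2297]
tcp_rot: [[0.868, 0.497, 0.001], [0.497, -0.868, 0.0], [0.001, 0.0, -1.0]]
force: [-1.0, 0.8, 3.4]
grip_width: 0.715
finger_force: 65.9
```

Touching at the expected height (0.0635+0.006+0.16 ≈ 0.2297). Release, retreat, and check everything.

```bash
python3 -m crank '[[0,0,-0.1,0,0,0],[0,0,0,0,0,0]]' && python3 -m crank '[[0,0,0,0,0,0],[0,0,0,0,0,0],[0,0,0,0,0,0]]' 8.4 && python3 -m crank '[[0,0,2,0,0,0],[0,0,5,0,0,0],[0,0,5.5,0,0,0],[0,0,5.5,0,0,0],[0,0,0,0,0,0],[0,0,0,0,0,0],[0,0,0,0,0,0]]' && python3 at.py .166 .432 .143 && python3 c.py fin.png
python3 - <<'E'
from cups import *
for n in('scene','side'):
    f=grab_frame(n)
    for z in(.126,.166,.206): print(n,z,fit(f,(.432,.143),z,.01))
    print(n,'mug',[onz(f,d['at'],0) for d in tip_of(f,'mug')][:1],'jar',[onz(f,d['at'],0) for d in tip_of(f,'paste_jar')][:1],'eyes',[(onz(f,d['at'],.194),round(d['p'],2)) for d in tip_of(f,'eye_0')])
E
```

```text
t: 62.02
eef_pos: [0.4322, 0.1452, 0.2295]
tcp_rot: [[0.868, 0.497, 0.002], [0.497, -0.868, 0.001], [0.002, 0.0, -1.0]]
force: [-1.5, 1.7, 13.5]
grip_width: 0.718
finger_force: 67.0
t: 62.4
eef_pos: [0.4313, 0.1441, 0.2281]
tcp_rot: [[0.868, 0.497, -0.0], [0.497, -0.868, -0.0], [-0.001, -0.0, -1.0]]
force: [0.2, -0.5, -0.6]
grip_width: 0.982
finger_force: 0.0
t: 63.28
eef_pos: [0.431, 0.1439, 0.4071]
tcp_rot: [[0.868, 0.497, -0.002], [0.497, -0.868, -0.001], [-0.002, -0.0, -1.0]]
force: [-0.4, -0.5, 0.2]
grip_width: 0.982
finger_force: 0.0
t 63.275 tcp [0.431  0.1439 0.4071]
z0 0.166 score 213.8 0.431 0.1435
net [284.4 178.3] 0.88 [0.4033 0.126  0.006 ]
net [283.8 174. ] 0.79 [0.4095 0.1308 0.006 ]
net [283.2 164.9] 0.57 [0.4232 0.1398 0.006 ]
net [281.9 168.6] 0.52 [0.4163 0.1385 0.006 ]
net [287.  165.1] 0.4 [0.4262 0.1338 0.006 ]
63.375 [0.431 0.144 0.407] [ 11.875   6.592 -40.841  93.45    4.325  81.688 -89.596]
basket_0 [195.6  19.7] 0.73 [0.551 0.369 0.006]
basket_0 [305.4  24.8] 0.7 [0.629 0.218 0.006]
tray [289.3 159.8] 0.88 [0.436 0.135 0.   ]
scene 0.126 (np.float32(82.717636), np.float64(0.444), np.float64(0.143))
scene 0.166 (np.float32(104.696945), np.float64(0.4265), np.float64(0.1505))
scene 0.206 (np.float32(115.32677), np.float64(0.444), np.float64(0.155))
scene mug [array([ 0.6739, -0.4369,  0.    ])] jar [array([0.3992, 0.4124, 0.    ])] eyes [(array([0.5491, 0.3446, 0.194 ]), 0.94), (array([0.6363, 0.2077, 0.194 ]), 0.8)]
side 0.126 (np.float32(120.53131), np.float64(0.439), np.float64(0.13899999999999998))
side 0.166 (np.float32(208.82033), np.float64(0.4295), np.float64(0.144))
side 0.206 (np.float32(138.55284), np.float64(0.4335), np.float64(0.1535))
side mug [array([ 0.6614, -0.4385,  0.    ])] jar [array([0.3951, 0.4079, 0.    ])] eyes [(array([0.5627, 0.3412, 0.194 ]), 0.7), (array([0.6128, 0.2077, 0.194 ]), 0.66)]
```

```bash
python3 -m crank '[[-1,0,3,0,0,0],[2.5,0,2,0,0,0],[4,2,0,0,0,0],[4,3,0,0,0,0],[2,3,0,0,0,0],[0,0,0,0,0,0],[0,0,0,0,0,0]]'
python3 - <<'E'
from h import *
np.set_printoptions(precision=3,suppress=True)
fs=[grab_frame(n) for n in('scene','side','wrist')]
L=[[d['at'] for d in tip_of(f,'eye_0')] for f in fs]
for nm,s in dict(s1=(.5442,.3414,.194),s0=(.619,.2114,.194)).items():
    s=np.array(s);obs=[]
    for f,l in zip(fs,L):
        if not l: continue
        q=proj(f,s);p=min(l,key=lambda a:np.linalg.norm(a-q));e=np.linalg.norm(p-q);print(nm,'pix err',np.round(p-q,1))
        if e<25: obs.append((f,np.array(p)))
    if len(obs)>1: x,r=tri(obs);print(nm,'eye',x,'dist',np.linalg.norm(x-s),r)
E
```

```text
t: 64.9
eef_pos: [0.5463, 0.224, 0.4583]
tcp_rot: [[0.868, 0.497, -0.0], [0.497, -0.868, -0.0], [-0.0, 0.0, -1.0]]
force: [0.4, -0.0, -0.6]
grip_width: 0.982
finger_force: 0.0
s1 pix err [-1.5  1. ]
s1 pix err [ 2.2 -2.7]
s1 pix err [-2.2  0.4]
s1 eye [0.546 0.341 0.195] dist 0.0018765874352928693 [array([ 1.4, -1.7]), array([-2.2,  2. ]), array([ 2.8, -1.1])]
s0 pix err [ 1.3 -4.3]
s0 pix err [-0.2  0.1]
s0 pix err [4.1 1.7]
s0 eye [0.617 0.209 0.203] dist 0.009364638215808173 [array([-0.4,  1.4]), array([ 0.9, -2. ]), array([-2.1,  1.2])]
```

Both eyes lie on their seats and the stack is home at full height; handing in.

```bash
python3 -c "
from rig import *
print(hand_in())"
```

```text
the job is handed in; nothing more can be done
None
```

I handed the job in: both baskets hang on the hooks, one on each. All five cups are nested fully home in one stack within about 5 mm of the tray's centre, and the mug and jar were left alone; the hand-in returned no verdict.

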